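Fish dropped brackets from behind the sander guard and clamp them

TASK

Some red tee brackets (two or three) were dropped behind the wire guard of the disc sander. First swing the lever of the wooden clamp block fully open; then draw every bracket out through the mouth of the guard with the hooked rod, not with the fingers. Stand the hook back upright on its blue mat with its blade on the mat too, load the brackets into the block's bays, one to a bay, base flat on the floor and web across the row, swing the lever fully shut over them, and leave the dark wooden caul where it lies.

Things in the scene. Friction and masses are not known exactly. Their poses are not given: they have to be found in the camera images.
- guard: Fixed green disc sander with a yellow/steel wire guard. Origin: on the table in the middle of the guard's open mouth. Guarded space: local y from 0 (mouth) to -240 mm (sander's face), x -155 to +155 mm, free height 134 mm under roof bars (6 mm thick along y, 40 mm apart, top 142 mm). Local +y points out of the mouth. A plate closes the -x side, bars the +x side. Sander 200 mm high.
- hook: Loose hooked rod, 300 g, standing by itself on blade and foot. Rod 12 mm thick along local x from -50 to 260 mm, axis at z = 58 mm (a bracket passes under). Orange grip 20 mm wide, 22 high, x -45 to 45. Steel blade turned down at x = 260: 60 mm wide (y), 5 thick, from z = 62 to 0. Black foot at x = -50: 56 wide, 12 thick. Origin: underside, below the grip point; centre of mass about 15 mm ahead.
- hook_grip (a point): Point on the rod's axis at which to hold it (58 mm above the origin of the hook).
- hook_blade (a point): Middle of the lower edge of the blade's inner (pulling) face, 257.5 mm ahead of the hook's origin.
- mat: Thin blue mat marked on the table, 420 mm (x) x 120 mm (y), 1 mm thick (no step to speak of): the hook's place. Origin: its centre on the table. The hook starts standing on it, tip towards +x.
- bracket0: Red tee bracket: flat base 64 x 40 x 8 mm with an upright web 8 mm thick standing along the middle of its whole 64 mm length, 36 mm high in all, about 200 g. Origin: centre of the underside; x along the web, z up. Starts lying base down behind the guard; None if absent in this run.
- bracket1: Red tee bracket: flat base 64 x 40 x 8 mm with an upright web 8 mm thick standing along the middle of its whole 64 mm length, 36 mm high in all, about 200 g. Origin: centre of the underside; x along the web, z up. Starts lying base down behind the guard; None if absent in this run.
- bracket2: Red tee bracket: flat base 64 x 40 x 8 mm with an upright web 8 mm thick standing along the middle of its whole 64 mm length, 36 mm high in all, about 200 g. Origin: centre of the underside; x along the web, z up. Starts lying base down behind the guard; None if absent in this run.
- block: Fixed wooden clamp block: three open bays in a row along local y, 56 mm apart, each 74 mm (x) x 50 mm (y) inside, floor at z = 10 mm, walls 6 mm thick up to z = 26 mm; a bracket's web lies along local x. Base 125 x 220 mm. Origin: centre of the middle bay, on the table. Behind, at x = +60 mm, y = +-100 mm, two hinge posts up to z = 66 mm.
- bay0 (a point): Centre of the floor of the bay at local y = -56 mm.
- bay1 (a point): Centre of the floor of the bay at local y = 0 mm.
- bay2 (a point): Centre of the floor of the bay at local y = 56 mm.
- lever (a joint): Angle of the aluminium bail lever on the block: 0 shut (level over the bays, towards local -x, 6 mm above seated brackets), 2.2 rad fully open (past upright, leaning to +x). Starts shut or nearly so; about 0.13 N m of friction, stays where it is left. Arms 100 mm either side of the middle, crossbar 60 mm from the hinge.
- lever_hinge (a point): Middle of the lever's hinge axis, which runs along the block's y, 60 mm to +x of the block's origin, 56 mm up.
- lever_knob (a point): Centre of the lever's black knob, 120 mm from the hinge axis: a cylinder 20 mm in diameter, 30 mm long along the block's y (can be pinched across its 30 mm length from above while it turns).
- caul: Loose dark wooden clamping caul, a bar 120 x 35 x 30 mm lying on the table to the far left, beside the block. Leave it alone. Origin: centre of its underside, x along its length.

How it is judged (in metres and radians):
On the way, in this order (a step that is already met when the one before it is completed fails the run):
1. the lever is swung fully open (value of joint lever above 1.9 rad), for 0.2 s.
2. the hook's blade reaches behind the guard (y of hook_blade in the frame of guard below -0.04 m and x of hook_blade in the frame of guard between -0.155 and 0.155 m), for 0.1 s.
3. every bracket is out from behind the guard (y of each of bracket0, bracket1, bracket2 in the frame of guard above 0.03 m), for 0.2 s.
4. every bracket lies flat in a bay while the lever is open (x of bracket0 in the frame of block between -0.015 and 0.015 m and y of bracket0 in the frame of block between -0.07 and 0.07 m and z of bracket0 in the frame of block between 0.006 and 0.0135 m and angle between each of bracket0, bracket1, bracket2's own z axis and vertical below 0.1 rad and angle between the x axis of each of bracket0, bracket1, bracket2 and the x axis of block, either way round below 0.35 rad and x of bracket1 in the frame of block between -0.015 and 0.015 m and y of bracket1 in the frame of block between -0.07 and 0.07 m and z of bracket1 in the frame of block between 0.006 and 0.0135 m and x of bracket2 in the frame of block between -0.015 and 0.015 m and y of bracket2 in the frame of block between -0.07 and 0.07 m and z of bracket2 in the frame of block between 0.006 and 0.0135 m and value of joint lever above 1.3 rad), for 0.2 s.
At the end, for the whole second after the job is handed in: every bracket lies flat in a bay (within 15 mm of its middle lengthwise, web along it within 0.35 rad, tilt under 0.1 rad), the lever is shut (under 0.1 rad), the hook stands upright on the mat (grip within 45 mm of the mat's long middle line, blade's middle on the mat), all at rest (x of bracket0 in the frame of block between -0.015 and 0.015 m and y of bracket0 in the frame of block between -0.07 and 0.07 m and z of bracket0 in the frame of block between 0.006 and 0.0135 m and angle between each of bracket0, bracket1, bracket2, hook's own z axis and vertical below 0.1 rad and angle between the x axis of each of bracket0, bracket1, bracket2 and the x axis of block, either way round below 0.35 rad and x of bracket1 in the frame of block between -0.015 and 0.015 m and y of bracket1 in the frame of block between -0.07 and 0.07 m and z of bracket1 in the frame of block between 0.006 and 0.0135 m and x of bracket2 in the frame of block between -0.015 and 0.015 m and y of bracket2 in the frame of block between -0.07 and 0.07 m and z of bracket2 in the frame of block between 0.006 and 0.0135 m and value of joint lever below 0.1 rad and x of hook in the frame of mat between -0.16 and 0.16 m and y of hook in the frame of mat between -0.045 and 0.045 m and x of hook_blade in the frame of mat between -0.225 and 0.225 m and y of hook_blade in the frame of mat between -0.06 and 0.06 m and height (world z) of hook below 0.008 m and linear speed of each of bracket0, bracket1, bracket2, hook below 0.02 m/s); the robot touches nothing.
It fails at once if a bracket is handled with the fingers while it is well behind the guard ((contact force between the fingers and bracket0 above 1 N and y of bracket0 in the frame of guard below -0.05 m and z of bracket0 in the frame of guard below 0.08 m and x of bracket0 in the frame of guard between -0.155 and 0.155 m) or (contact force between the fingers and bracket1 above 1 N and y of bracket1 in the frame of guard below -0.05 m and z of bracket1 in the frame of guard below 0.08 m and x of bracket1 in the frame of guard between -0.155 and 0.155 m) or (contact force between the fingers and bracket2 above 1 N and y of bracket2 in the frame of guard below -0.05 m and z of bracket2 in the frame of guard below 0.08 m and x of bracket2 in the frame of guard between -0.155 and 0.155 m)).
It fails at once if the dark wooden caul is pushed away (distance of caul from where it was at the start of the episode above 0.03 m).
Of bracket0, bracket1, bracket2 only 2 to 3 are there at a start; the rules pass over those that are not, and their reading is None.
At some moment in a run one of bracket0, bracket1, bracket2 may be knocked a few centimetres aside while the robot is not near it.
Once in a run the grip may slacken for a moment while it holds something.
It also fails if it takes over 210 s, if anything falls off the work surface, if the arm or the gripper's body presses on something with over 40 N, if the wrist force passes 120 N, or if a joint passes its speed limit or range.

ROBOT

A 6-joint arm with a two-finger parallel gripper is mounted at the origin on the work surface. World frame = base frame: x ahead of the robot, y to its left, z up, the work surface at z = 0. Lengths are in mm, angles in rad, forces in N, time in s.
With the tool pointing down it reaches from about 350 to 875 mm from the base axis. Payload 4.2 kg.
Tool frame: the origin (TCP) lies midway between the tips of the shut fingers; the grasp point (between the pads) lies 19 mm behind it (arm.grip_point_offset is the distance from the TCP to the grasp point, in mm); y points along the fingers, z is the direction in which the jaws open and shut, and the axes are right-handed (so a half turn about y gives the same grasp; the last joint's range is limited). The gripper opens to 85 mm and grips with 20 to 120 N. Pads are 22 mm wide; open, the fingers measure 114 mm over their backs; the gripper's body (76 mm by 85 mm) begins 54 mm behind the grasp point. The pads swing forward as they close: fully open they stand 13 mm farther back than shut.
Start: joints at [-1.022, 0.385, 0.008, 0, -1.194, -0.259], TCP at [178.616, -598.912, 231.312] pointing down, gripper open.
Joint ranges: [-3.14, 3.14], [-1.21, 2.06], [-1.07, 1.41], [-3.16, 2.05], [-2.99, -0.16], [-3.1, 3.1]. Speed limits (rad/s): [2.79, 2.79, 3.14, 3.14, 3.14, 3.14].

INTERFACE

Orientations are given as a unit quaternion [x, y, z, w].
In Python, from bench import arm, optics, job_done, spotter gives the robot as it stands.
- The arm moves only by the tool jog_arm, never from a script. Its arguments are lists of equal length, an entry for each row: "translation": the shift along the tool's x, y, z in units of 50 mm (1.0 is 50 mm), a list of three; "rot": the turn, a rotation vector about the tool's x, y, z in units of 8 degrees (1.0 is 8 degrees), a list of three; "gripper": the opening, from 0 (shut) to 1 (fully open). A call has 1 to 20 rows; each row is the pose to reach, as a shift and turn from the pose measured when the call began, along the tool's axes at that moment; what a row does not reach only later rows make up. A row lasts 1/10 s, in which the tool goes at most 50 mm and 8.59 degrees, less where a joint would pass 70% of its speed; a pose out of reach is approached as far as the arm can. A call with a gripper value outside its range is refused whole. The fingers move at their own pace and stop on an object; the grip force is fixed at half the most. Time passes only in rows, so rows that repeat a pose let the fingers close. It gives the time, the measured TCP pose, the force and the opening at its end, in the units of the state.
- arm.read_state(): the state, without advancing time (a new reading comes with each control period).
- optics.get_image(name): name is "side" or "top" or "wrist"; returns a dict with "frame" (384x512x3 uint8, red, green, blue), "mtx" (3x3 intrinsics, pixels), "distortion" ([k1, k2, p1, p2, k3] as OpenCV has them; the pictures are not rectified), "xyz" and "attitude" of the camera in the world; the wrist camera has in their place "T_tool_cam" (4x4, takes a point from camera to tool coordinates, whose origin is the TCP and whose axes are the tool frame's). Camera axes: x right, y down, z forward; pixel columns grow to the right and rows downward; lengths in mm; the calibration is good to about 2 mm. A picture is of the moment at which its call begins: read the wrist's pose just before it. There is no depth.
- job_done(): hands the job in, once; it reports no verdict.
Trained networks look in the newest picture that a camera, given by its name, has taken for a name from the list of things; names that differ only in an ending like _2 or _b are one class to them, and where a whole thing is asked for, a point or a joint stands for the part that bears it (a point fixed in the world has none). Each returns a list of dicts, best first, with "score" (0 to 1); they miss things now and then, are a little off and sometimes report something else, mostly with a low value. They report only what shows in the picture. A call takes as long as a camera call.
- spotter.look_for(camera, thing): "centre" ([x, y, z] in mm, in the coordinates of the camera as it stood for that picture, good to about 4 mm: the middle of the surface that is visible of it).
The state is a dict: "clock": time; "joints": joint angles; "joint_vel": joint speeds; "joint_efforts": joint torques, N m; "position": TCP position; "ee_rot": TCP orientation; "contact_force": force on the tool from outside, world axes, zero at the start; "wrist_torque": the same for the moment, N m; "gripper_width": finger opening in mm.
Only numpy, scipy, OpenCV 4.12 (cv2) and the standard library are available. Lean on these libraries where they do the work, as an engineer would, in place of code of your own. Each camera call takes 0.05 s, during which the arm holds its last target. There are 200 camera calls.

## Working session

There is one attempt and no reset: what is moved stays moved. The work goes in short steps, Python scripts to look and compute and a tool call to move; the robot and the scene stay as the last step left them, time stands still between calls to the robot, and variables do not carry over. Pictures are saved under pics/ and viewed, about 12 in all and at most 16, crops included, and the job is handed in when it is done.

Besides the shell and the picture viewer there is one more tool, called by a JSON object that holds its "fn" and its "kwargs", one argument or row to a line. jog_arm: Moves the arm, as the interface text tells. Its arguments: {"type":"object","properties":{"translation":{"type":"array"},"rot":{"type":"array"},"gripper":{"type":"array"}},"required":["translation","rot","gripper"]}

```bash
ls; mkdir -p pics
cat > h.py <<'E'
import numpy as np, cv2
from scipy.spatial.transform import Rotation as R
from bench import arm, optics, job_done, spotter
def cam(name):
    s=arm.read_state(); d=optics.get_image(name)
    if name=='wrist':
        T=np.eye(4);T[:3,:3]=R.from_quat(s['ee_rot']).as_matrix();T[:3,3]=s['position']
        d['T']=T@np.array(d['T_tool_cam'])
    else:
        T=np.eye(4);a=np.array(d['attitude'],float)
        T[:3,:3]=a if a.shape==(3,3) else R.from_quat(a).as_matrix()
        T[:3,3]=d['xyz'];d['T']=T
    return d
def save(d,f,s=1.5): cv2.imwrite('pics/'+f,cv2.resize(d['frame'][:,:,::-1],None,fx=s,fy=s,interpolation=cv2.INTER_CUBIC))
def look(d,name,thing):
    return [(round(r['score'],2),np.round(d['T'][:3,:3]@np.array(r['centre'])+d['T'][:3,3],0)) for r in spotter.look_for(name,thing)]
def ray(d,px):
    u=cv2.undistortPoints(np.array([[px]],float),np.array(d['mtx']),np.array(d['distortion']))[0,0]
    return d['T'][:3,3],d['T'][:3,:3]@np.array([u[0],u[1],1])
def onz(d,px,z):
    o,v=ray(d,px);return o+v*(z-o[2])/v[2]
def proj(d,P):
    Ti=np.linalg.inv(d['T']);return cv2.projectPoints((np.array(P,float).reshape(-1,3)@Ti[:3,:3].T+Ti[:3,3]),np.zeros(3),np.zeros(3),np.array(d['mtx']),np.array(d['distortion']))[0][:,0]
def tri(*ps):  # (d,px)...
    A=np.zeros((3,3));b=np.zeros(3)
    for d,px in ps:
        o,v=ray(d,px);v=v/np.linalg.norm(v);M=np.eye(3)-np.outer(v,v);A+=M;b+=M@o
    return np.linalg.solve(A,b)
def st():
    s=arm.read_state();Rm=R.from_quat(s['ee_rot']).as_matrix()
    print('t',round(s['clock'],2),'tcp',np.round(s['position'],1),'y',np.round(Rm[:,1],3),'z',np.round(Rm[:,2],3),'F',np.round(s['contact_force'],1),'w',round(s['gripper_width'],1),'j',np.round(s['joints'],2))
    return s
def to(pos,ydir,zdir):
    """row (translation, rot) for the target TCP pose from now"""
    s=arm.read_state();Rm=R.from_quat(s['ee_rot']).as_matrix()
    y=np.array(ydir,float);y/=np.linalg.norm(y);z=np.array(zdir,float);z-=y*(z@y);z/=np.linalg.norm(z)
    Rt=np.column_stack([np.cross(y,z),y,z])
    t=Rm.T@(np.array(pos)-s['position'])/50;r=R.from_matrix(Rm.T@Rt).as_rotvec()/np.radians(8)
    print('move',np.round(t,3),np.round(r,3));return t,r
E
python3 - <<'E'
from h import *
st()
for n in ['side','top']:
    d=cam(n);save(d,n+'1.png');print(n,np.round(d['T'],2).tolist(),np.round(d['mtx'],0).tolist())
    for th in ['guard','hook','mat','bracket0','block','lever','caul','lever_knob']: print(th,look(d,n,th))
E
```

```text
pics
t 0.0 tcp [ 178.4 -598.4  230.2] y [-0.001  0.002 -1.   ] z [-0.286  0.958  0.002] F [-0.9  0.6  0.8] w 85.5 j [-1.02  0.39  0.01 -0.   -1.19 -0.26]
side [[-0.74, -0.44, 0.5, -99.09], [-0.67, 0.49, -0.56, 812.31], [-0.0, -0.75, -0.66, 965.7], [0.0, 0.0, 0.0, 1.0]] [[465.0, 0.0, 256.0], [0.0, 465.0, 193.0], [0.0, 0.0, 1.0]]
guard [(0.83, array([ 523., -428.,  140.]))]
hook [(0.93, array([490., 158.,  58.]))]
mat [(0.65, array([559., 152.,   2.])), (0.28, array([709., 319.,  27.]))]
bracket0 [(0.72, array([ 456., -263.,    8.])), (0.69, array([ 543., -255.,    3.])), (0.55, array([706., 322.,  25.]))]
block [(0.73, array([488., 382.,  12.]))]
lever [(0.74, array([486., 376.,  77.]))]
caul [(0.93, array([708., 317.,  27.])), (0.34, array([489., 374.,  78.]))]
lever_knob [(0.64, array([489., 373.,  77.]))]
top [[0.0, -0.99, 0.14, 385.63], [-1.0, -0.01, -0.01, 73.78], [0.01, -0.14, -0.99, 1429.44], [0.0, 0.0, 0.0, 1.0]] [[463.0, 0.0, 257.0], [0.0, 463.0, 192.0], [0.0, 0.0, 1.0]]
guard [(0.97, array([ 559., -461.,  197.]))]
hook [(0.69, array([537., 151.,  69.]))]
mat []
bracket0 [(0.82, array([ 458., -273.,    8.])), (0.67, array([ 548., -262.,    9.]))]
block [(0.77, array([495., 369.,  11.]))]
lever [(0.86, array([487., 367.,  76.]))]
caul [(0.86, array([711., 311.,  29.]))]
lever_knob [(0.94, array([487., 367.,  79.]))]
```

View pics/side1.png

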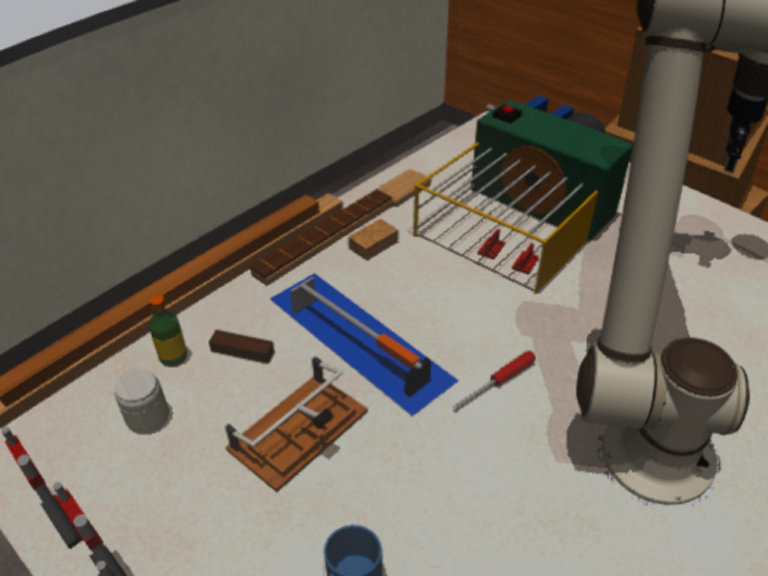

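View pics/top1.png

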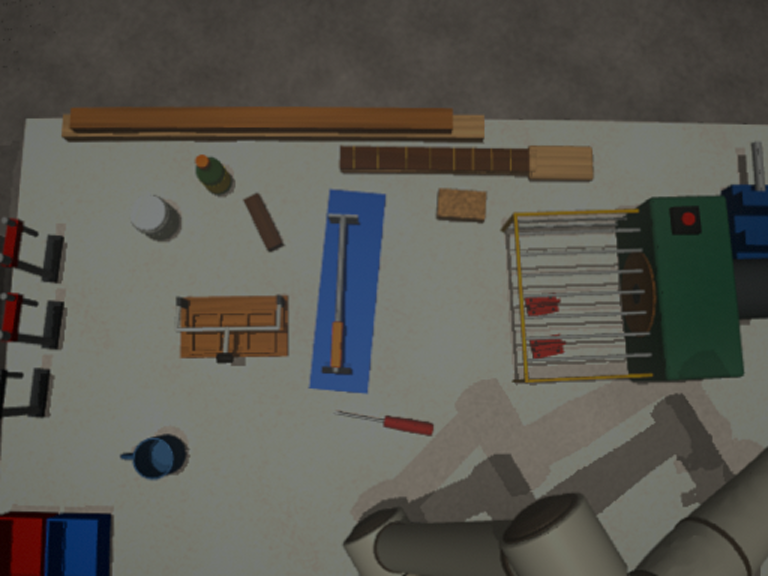

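The side view (768x576) shows the block at (298,430), the hook on its mat at (365,340), and two brackets behind the guard at (491,243) and (525,259). The top view shows brackets at (543,305) and (547,347), the guard mouth from (515,213) to (526,380), and the knob at (227,357).

Run:
```python
from h import *
ds=cam('side');dt=cam('top')
f=lambda d,p,z:np.round(onz(d,np.array(p)/1.5,z))
print('mouth top corners T',f(dt,(515,213),140),f(dt,(526,380),140),'tri',
 [np.round(tri((dt,np.array(a)/1.5),(ds,np.array(b)/1.5))) for a,b in [((515,213),(415,186)),((526,380),(545,243))]])
print('side feet',f(ds,(415,235),0),f(ds,(539,290),0),'top feet',f(dt,(503,228),0),f(dt,(516,381),0))
print('posts',f(dt,(181,300),66),f(dt,(281,298),66),'side',f(ds,(233,432),66),f(ds,(319,364),66))
print('base corners z10',[f(dt,p,10) for p in [(180,357),(288,355),(288,296)]],[f(ds,p,10) for p in [(277,486),(367,408),(228,447)]])
print('knob',np.round(tri((dt,np.array((227,357))/1.5),(ds,np.array((321,417))/1.5))))
for n,d in(('t',dt),('s',ds)):
    h=cv2.cvtColor(d['frame'],cv2.COLOR_RGB2HSV);
    for nm,lo,hi in (('mat',(105,150,60),(125,255,255)),('org',(5,170,120),(14,255,255)),('red',(0,170,60),(4,255,255)),('red2',(174,170,60),(180,255,255))):
        m=cv2.inRange(h,lo,hi);k,l,s,c=cv2.connectedComponentsWithStats(m)
        for i in range(1,k):
            if s[i,4]>20:
                pts=np.argwhere(l==i)[:,::-1].astype(np.float32);r=cv2.minAreaRect(pts)
                print(n,nm,s[i],[onz(d,p,{'mat':1,'org':69}.get(nm,10))[:2].round().tolist() for p in [c[i],*cv2.boxPoints(r)]])
def crop(d,x,y,w,h,k): return cv2.resize(d['frame'][y:y+h,x:x+w,::-1],(w*k,h*k),interpolation=cv2.INTER_CUBIC)
a=crop(dt,335,130,120,130,4);b=crop(ds,270,110,80,87,6)[:520]
im=np.zeros((600,800,3),np.uint8)
a=crop(dt,335,135,100,125,4);b=crop(ds,270,110,98,90,4);im[:500,:400]=a;im[:360,408:800]=b;cv2.imwrite('pics/c1.png',im)
```

```text
mouth top corners T [ 709. -188.  140.] [ 391. -202.  140.] tri [array([ 711., -189.,  133.]), array([ 391., -204.,  133.])]
side feet [ 708. -190.    0.] [ 390. -219.    0.] top feet [ 711. -190.    0.] [ 390. -212.    0.]
posts [546. 464.  66.] [551. 265.  66.] side [533. 474.  66.] [537. 277.  66.]
base corners z10 [array([435., 477.,  10.]), array([441., 256.,  10.]), array([562., 258.,  10.])] [array([437., 474.,  10.]), array([440., 260.,  10.]), array([554., 479.,  10.])]
knob [435. 365.  88.]
t mat [489 123  23  14 190] [[791.0, -741.0], [773.0, -695.0], [815.0, -701.0], [812.0, -779.0], [769.0, -772.0]]
t mat [ 207  127   49  135 3886] [[577.0, 133.0], [377.0, 211.0], [792.0, 177.0], [780.0, 59.0], [366.0, 97.0]]
t mat [490 144  22  19 350] [[717.0, -737.0], [743.0, -699.0], [744.0, -771.0], [684.0, -766.0], [683.0, -694.0]]
t mat [492 169  20   3  60] [[658.0, -731.0], [661.0, -699.0], [661.0, -764.0], [655.0, -763.0], [654.0, -699.0]]
t mat [ 30 346  35  38 889] [[52.0, 677.0], [104.0, 746.0], [107.0, 640.0], [-3.0, 636.0], [-6.0, 741.0]]
t org [131 104   7   6  37] [[834.
[... 2364 characters left out ...]
, [898.0, -874.0], [881.0, -841.0]]
s red [320 154  12  15  39] [[560.0, -269.0], [558.0, -230.0], [576.0, -319.0], [564.0, -316.0], [547.0, -227.0]]
s red [326 161  10  10  47] [[535.0, -262.0], [538.0, -234.0], [550.0, -294.0], [533.0, -290.0], [521.0, -231.0]]
s red [343 163  15  19 118] [[461.0, -274.0], [471.0, -237.0], [491.0, -330.0], [453.0, -323.0], [434.0, -232.0]]
s red [329 235  27  19 197] [[304.0, 5.0], [322.0, 48.0], [305.0, -50.0], [284.0, -38.0], [302.0, 58.0]]
s red [  4 291  13  15  77] [[824.0, 749.0], [853.0, 758.0], [852.0, 737.0], [804.0, 740.0], [805.0, 760.0]]
s red [ 37 330  18  19 142] [[649.0, 739.0], [684.0, 748.0], [683.0, 725.0], [621.0, 729.0], [622.0, 752.0]]
```

View pics/c1.png

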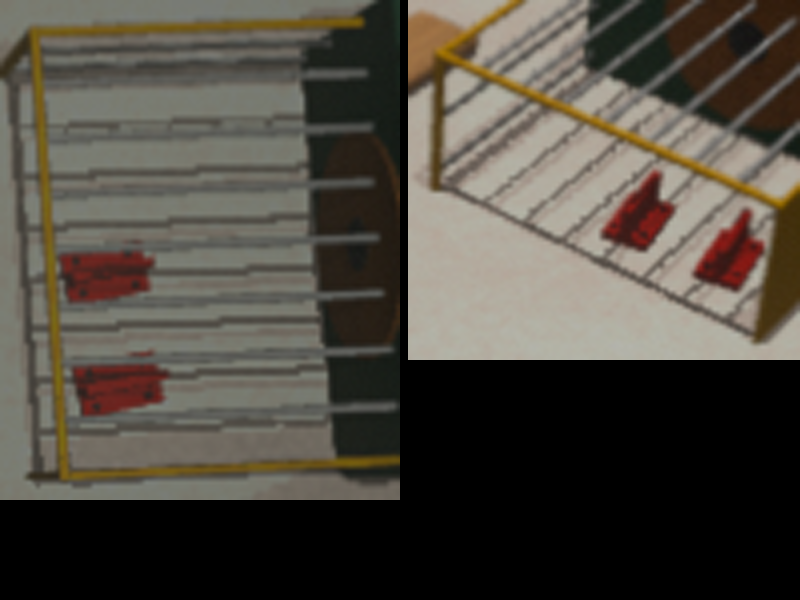

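Run:
```python
from h import *
st()
to((440,-60,330),(0,0,-1),(0,1,0))
to((440,365,200),(0,0,-1),(-.026,1,0))
print(np.round(optics.get_image('wrist')['T_tool_cam'],2))
```

```text
t 1.0 tcp [ 178.6 -598.9  231.3] y [ 0. -0. -1.] z [-0.286  0.958 -0.   ] F [-0.  -0.1  0. ] w 85.8 j [-1.02  0.38  0.01  0.   -1.19 -0.26]
move [ 8.09  -1.974  8.835] [0.    2.075 0.   ]
move [10.519  0.626 16.981] [0.    1.889 0.   ]
[[  -0.      0.96    0.29  -73.79]
 [  -0.     -0.29    0.96 -142.49]
 [   1.      0.      0.      0.35]
 [   0.      0.      0.      1.  ]]
```

{"fn": "jog_arm", "kwargs": {
  "translation": [
    [8.09, -2, 8.83],
    [8.09, -2, 8.83],
    [8.09, -2, 8.83],
    [8.09, -2, 8.83],
    [8.09, -2, 8.83],
    [8.09, -2, 8.83],
    [8.09, -2, 8.83],
    [8.09, -2, 8.83],
    [8.09, -2, 8.83],
    [8.09, -2, 8.83],
    [8.09, -2, 8.83],
    [8.09, -2, 8.83],
    [10.52, 0.6, 16.98],
    [10.52, 0.6, 16.98],
    [10.52, 0.6, 16.98],
    [10.52, 0.6, 16.98],
    [10.52, 0.6, 16.98],
    [10.52, 0.6, 16.98],
    [10.52, 0.6, 16.98],
    [10.52, 0.6, 16.98]
  ],
  "rot": [
    [0, 2, 0],
    [0, 2, 0],
    [0, 2, 0],
    [0, 2, 0],
    [0, 2, 0],
    [0, 2, 0],
    [0, 2, 0],
    [0, 2, 0],
    [0, 2, 0],
    [0, 2, 0],
    [0, 2, 0],
    [0, 2, 0],
    [0, 1.9, 0],
    [0, 1.9, 0],
    [0, 1.9, 0],
    [0, 1.9, 0],
    [0, 1.9, 0],
    [0, 1.9, 0],
    [0, 1.9, 0],
    [0, 1.9, 0]
  ],
  "gripper": [1, 1, 1, 1, 1, 1, 1, 1, 1, 1, 1, 1, 1, 1, 1, 1, 1, 1, 1, 1]
}}

```text
clock: 3.05
position: [439.4, 318.4, 215.6]
ee_rot: [-0.707, -0.009, 0.009, 0.707]
contact_force: [0.9, 0.7, 0.3]
gripper_width: 85.3
```

Run:
```python
from h import *
st();to((440,365,200),(0,0,-1),(-.026,1,0))
```

```text
t 3.05 tcp [439.4 318.4 215.6] y [ 0.001  0.    -1.   ] z [-0.025  1.     0.   ] F [0.9 0.7 0.3] w 85.3 j [ 0.93  0.26 -0.22  0.   -1.09 -2.47]
move [0.036 0.312 0.932] [-0.003 -0.007  0.005]
```

{"fn": "jog_arm", "kwargs": {
  "translation": [
    [0, 0.3, 0.93],
    [0, 0.3, 0.93],
    [0, 0.3, 0.93]
  ],
  "rot": [
    [0, 0, 0],
    [0, 0, 0],
    [0, 0, 0]
  ],
  "gripper": [0.7, 0.7, 0.7]
}}

```text
clock: 3.35
position: [437.7, 365.6, 199.6]
ee_rot: [0.708, 0.009, -0.01, -0.707]
contact_force: [-0.7, 0.5, 0.1]
gripper_width: 59.7
```

Run:
```python
from h import *
st();d=cam('wrist');save(d,'w1.png')
for th in ['block','lever','lever_knob']: print(th,look(d,'wrist',th))
for x0,y0 in ((489,364),):
  for ang in (0,.15,.3):
    p=(x0+60-120*np.cos(ang),y0,56+120*np.sin(ang));print(ang,p,proj(d,p)*1.5)
print(proj(d,[(0,0,0)])) if 0 else None
```

```text
t 3.35 tcp [437.7 365.6 199.6] y [-0.001 -0.001 -1.   ] z [-0.027  1.    -0.001] F [-0.7  0.5  0.1] w 59.7 j [ 0.98  0.32 -0.18  0.   -1.08 -2.52]
block [(0.8, array([482., 368.,  13.]))]
lever [(0.74, array([484., 370.,  76.]))]
lever_knob [(0.98, array([485., 364.,  77.]))]
0 (np.float64(429.0), 364, np.float64(56.0)) [[373.54200376 252.30412776]]
0.15 (np.float64(430.3474706476749), 364, np.float64(73.9325758968319)) [[373.28623852 261.67515684]]
0.3 (np.float64(434.35962130492726), 364, np.float64(91.46242479936075)) [[372.87044665 276.89034889]]
```

View pics/w1.png

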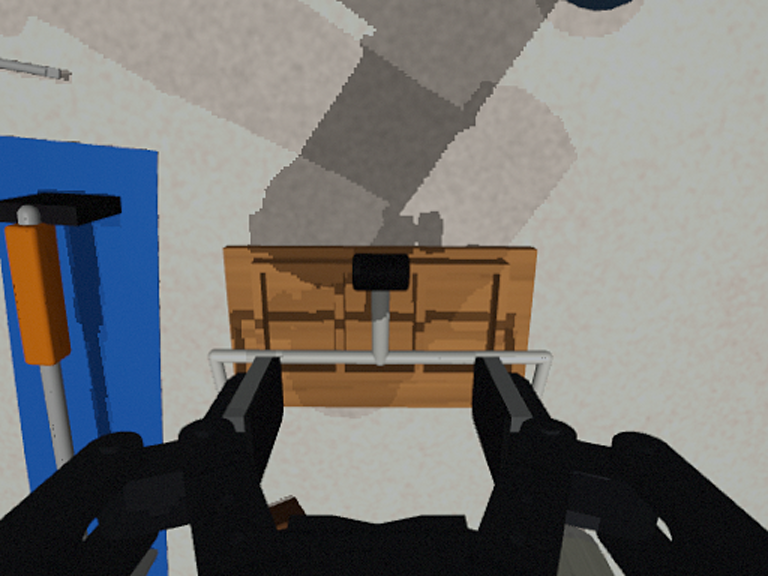

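The wrist view shows the black knob at (381,272), slightly raised, so the lever angle is about 0.26 rad. The hook's grip is at the left. I'll grasp the knob next.

{"fn": "jog_arm", "kwargs": {
  "translation": [
    [-0.08, 1, 0.03],
    [-0.08, 2, 0.03],
    [-0.08, 2.68, 0.03],
    [-0.08, 2.68, 0.03],
    [-0.08, 2.68, 0.03],
    [-0.08, 2.68, 0.03],
    [-0.08, 2.68, 0.03],
    [-0.08, 2.68, 0.03],
    [-0.08, 2.68, 0.03],
    [-0.08, 2.68, 0.03]
  ],
  "rot": [
    [0, 0, 0],
    [0, 0, 0],
    [0, 0, 0],
    [0, 0, 0],
    [0, 0, 0],
    [0, 0, 0],
    [0, 0, 0],
    [0, 0, 0],
    [0, 0, 0],
    [0, 0, 0]
  ],
  "gripper": [0.7, 0.7, 0.7, 0.7, 0.2, 0.2, 0.2, 0.2, 0.2, 0.2]
}}

```text
clock: 4.55
position: [435.7, 367.2, 69.0]
ee_rot: [-0.705, -0.01, 0.007, 0.709]
contact_force: [-0.8, 3.2, 2.7]
gripper_width: 29.2
```

Run:
```python
from h import *
s=st();Rm=R.from_quat(s['ee_rot']).as_matrix();x=np.array([.9997,.026,0])
t0=.26
print([np.round(Rm.T@(x*-120*(np.cos(t)-np.cos(t0))+np.array([0,0,120*(np.sin(t)-np.sin(t0))]))/50,2).tolist() for t in np.linspace(.36,2.16,19)])
```

```text
t 4.55 tcp [435.7 367.2  69. ] y [ 0.004  0.006 -1.   ] z [-0.024  1.     0.005] F [-0.8  3.2  2.7] w 29.2 j [ 0.98  0.46 -0.34  0.   -0.77 -2.53]
[[0.07, -0.23, 0.0], [0.17, -0.45, 0.0], [0.29, -0.66, 0.0], [0.43, -0.85, 0.01], [0.58, -1.03, 0.01], [0.76, -1.2, 0.01], [0.95, -1.34, 0.01], [1.15, -1.47, 0.01], [1.37, -1.58, 0.01], [1.59, -1.66, 0.01], [1.83, -1.72, 0.01], [2.06, -1.76, 0.01], [2.3, -1.77, 0.01], [2.54, -1.76, 0.01], [2.78, -1.73, 0.01], [3.01, -1.67, 0.01], [3.24, -1.59, 0.01], [3.45, -1.49, 0.01], [3.66, -1.36, 0.01]]
```

{"fn": "jog_arm", "kwargs": {
  "translation": [
    [0.07, -0.23, 0.0],
    [0.17, -0.45, 0.0],
    [0.29, -0.66, 0.0],
    [0.43, -0.85, 0.01],
    [0.58, -1.03, 0.01],
    [0.76, -1.2, 0.01],
    [0.95, -1.34, 0.01],
    [1.15, -1.47, 0.01],
    [1.37, -1.58, 0.01],
    [1.59, -1.66, 0.01],
    [1.83, -1.72, 0.01],
    [2.06, -1.76, 0.01],
    [2.3, -1.77, 0.01],
    [2.54, -1.76, 0.01],
    [2.78, -1.73, 0.01],
    [3.01, -1.67, 0.01],
    [3.24, -1.59, 0.01],
    [3.45, -1.49, 0.01],
    [3.66, -1.36, 0.01],
    [3.66, -1.36, 0.01]
  ],
  "rot": [
    [0, 0, 0],
    [0, 0, 0],
    [0, 0, 0],
    [0, 0, 0],
    [0, 0, 0],
    [0, 0, 0],
    [0, 0, 0],
    [0, 0, 0],
    [0, 0, 0],
    [0, 0, 0],
    [0, 0, 0],
    [0, 0, 0],
    [0, 0, 0],
    [0, 0, 0],
    [0, 0, 0],
    [0, 0, 0],
    [0, 0, 0],
    [0, 0, 0],
    [0, 0, 0],
    [0, 0, 0]
  ],
  "gripper": [0.2, 0.2, 0.2, 0.2, 0.2, 0.2, 0.2, 0.2, 0.2, 0.2, 0.2, 0.2, 0.2, 0.2, 0.2, 0.2, 0.2, 0.2, 0.2, 0.2]
}}

```text
clock: 6.55
position: [616.6, 371.3, 135.4]
ee_rot: [-0.706, -0.008, 0.009, 0.708]
contact_force: [-3.3, 3.1, 0.1]
gripper_width: 28.9
```

Run:
```python
from h import *
st();d=cam('side')
print(look(d,'side','lever_knob'),look(d,'side','hook'))
```

```text
t 6.55 tcp [616.6 371.3 135.4] y [-0.002  0.003 -1.   ] z [-0.024  1.     0.003] F [-3.3  3.1  0.1] w 28.9 j [ 0.76  0.61  0.15 -0.   -1.11 -2.31]
[(0.69, array([578., 376., 111.]))] [(0.91, array([490., 156.,  56.])), (0.63, array([573., 375., 113.]))]
```

{"fn": "jog_arm", "kwargs": {
  "translation": [
    [0, 0, 0],
    [0, 0, 0],
    [0, 0, 0],
    [0, -1, 0],
    [0, -2, 0],
    [0, -2.5, 0],
    [-1, -2.5, -1],
    [-2, -2.5, -2],
    [-2.5, -2.5, -3],
    [-3, -2.5, -3.5],
    [-3.1, -2.3, -4.2],
    [-3.1, -2.3, -4.2],
    [-3.1, -2.3, -4.2],
    [-3.1, -2.3, -4.2],
    [-3.1, -2.3, -4.2],
    [-3.1, -2.3, -4.2],
    [-3.1, -2.3, -4.2],
    [-3.1, -2.3, -4.2],
    [-3.1, -2.3, -4.2],
    [-3.1, -2.3, -4.2]
  ],
  "rot": [
    [0, 0, 0],
    [0, 0, 0],
    [0, 0, 0],
    [0, 0, 0],
    [0, 0, 0],
    [0, -1, 0],
    [0, -2, 0],
    [0, -3, 0],
    [0, -4, 0],
    [0, -5, 0],
    [0, -6, 0],
    [0, -7, 0],
    [0, -8, 0],
    [0, -9, 0],
    [0, -10, 0],
    [0, -11, 0],
    [0, -12, 0],
    [0, -13, 0],
    [0, -14, 0],
    [0, -15, 0]
  ],
  "gripper": [0.7, 0.7, 0.7, 0.7, 0.7, 0.7, 0.7, 0.7, 0.7, 0.7, 0.7, 0.7, 0.7, 0.7, 0.7, 0.7, 0.7, 0.7, 0.7, 0.7]
}}

```text
clock: 8.7
position: [466.5, 156.9, 251.3]
ee_rot: [0.344, 0.619, -0.616, -0.345]
contact_force: [0.4, -0.2, -0.1]
gripper_width: 60.0
```

Run:
```python
from h import *
st();to((459,158,220),(0,0,-1),(-.05,-1,0))
d=cam('side');print(look(d,'side','lever_knob'),look(d,'side','hook'))
```

```text
t 8.7 tcp [466.5 156.9 251.3] y [ 0.001  0.004 -1.   ] z [-0.851 -0.525 -0.003] F [ 0.4 -0.2 -0.1] w 60.0 j [ 0.65  0.14 -0.28 -0.   -1.15 -0.1 ]
move [0.096 0.626 0.118] [ 0.027 -6.93   0.008]
[(0.7, array([578., 377., 111.]))] [(0.61, array([489., 155.,  57.])), (0.51, array([576., 383., 113.]))]
```

{"fn": "jog_arm", "kwargs": {
  "translation": [
    [0.1, 0.6, 0.12],
    [0.1, 0.6, 0.12],
    [0.1, 0.6, 0.12],
    [0.1, 0.6, 0.12],
    [0.1, 0.6, 0.12],
    [0.1, 0.6, 0.12],
    [0.1, 0.6, 0.12],
    [0.1, 0.6, 0.12],
    [0.1, 0.6, 0.12]
  ],
  "rot": [
    [0, -1, 0],
    [0, -2, 0],
    [0, -3, 0],
    [0, -4, 0],
    [0, -5, 0],
    [0, -6, 0],
    [0, -6.93, 0],
    [0, -6.93, 0],
    [0, -6.93, 0]
  ],
  "gripper": [0.7, 0.7, 0.7, 0.7, 0.7, 0.7, 0.7, 0.7, 0.7]
}}

```text
clock: 9.75
position: [458.8, 158.2, 221.3]
ee_rot: [0.022, 0.708, -0.705, -0.022]
contact_force: [-0.1, -0.7, 1.1]
gripper_width: 60.1
```

Run:
```python
from h import *
st();d=cam('wrist');save(d,'w2.png')
h=cv2.cvtColor(d['frame'],cv2.COLOR_RGB2HSV);m=cv2.inRange(h,(5,170,80),(16,255,255))
k,l,s,c=cv2.connectedComponentsWithStats(m)
for i in range(1,k):
    if s[i,4]>150:
        q=cv2.boxPoints(cv2.minAreaRect(np.argwhere(l==i)[:,::-1].astype(np.float32)))
        print(s[i],[onz(d,p,69)[:2].round(1).tolist() for p in [c[i],*q]])
print(look(d,'wrist','hook'),look(d,'wrist','mat'))
ds=cam('top')
m=cv2.inRange(cv2.cvtColor(ds['frame'],cv2.COLOR_RGB2HSV),(105,150,60),(125,255,255))
```

```text
t 9.75 tcp [458.8 158.2 221.3] y [ 0.001  0.004 -1.   ] z [-0.063 -0.998 -0.004] F [-0.1 -0.7  1.1] w 60.1 j [ 0.67  0.15 -0.34 -0.   -1.08  0.84]
[ 245  122   23   95 1886] [[463.3, 154.5], [506.3, 162.3], [505.7, 144.1], [416.1, 146.0], [416.7, 165.9]]
[(0.77, array([476., 152.,  58.]))] [(0.6, array([520., 133.,   2.]))]
```

View pics/w2.png

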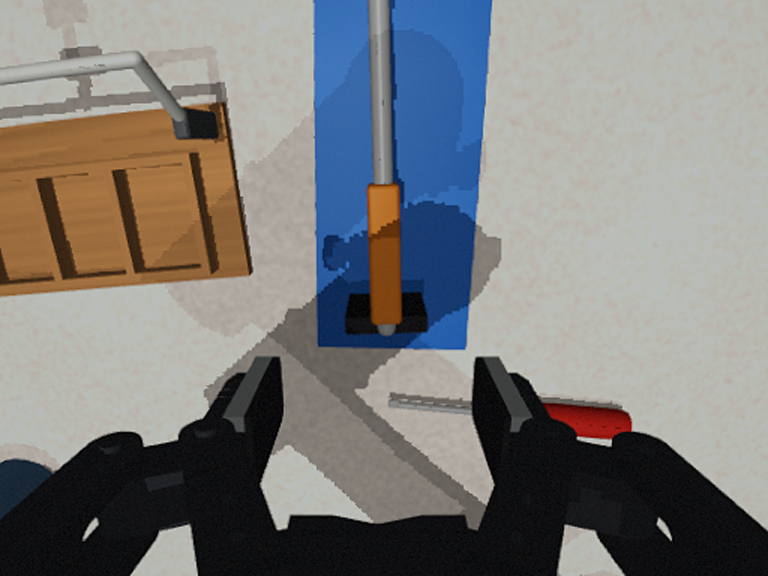

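The wrist view shows the orange grip from (384,185) to (387,325), centred on the blade-foot line. It measures (461,154.5), yaw -0.03.

{"fn": "jog_arm", "kwargs": {
  "translation": [
    [-0.05, 1, 0.07],
    [-0.05, 2, 0.07],
    [-0.05, 3, 0.07],
    [-0.05, 3.68, 0.07],
    [-0.05, 3.68, 0.07],
    [-0.05, 3.68, 0.07],
    [-0.05, 3.68, 0.07],
    [-0.05, 3.68, 0.07],
    [-0.05, 3.68, 0.07],
    [-0.05, 3.68, 0.07],
    [-0.05, 3.68, 0.07],
    [-0.05, 3.68, 0.07],
    [-0.05, 3.68, 0.07]
  ],
  "rot": [
    [0, -0.24, 0],
    [0, -0.24, 0],
    [0, -0.24, 0],
    [0, -0.24, 0],
    [0, -0.24, 0],
    [0, -0.24, 0],
    [0, -0.24, 0],
    [0, -0.24, 0],
    [0, -0.24, 0],
    [0, -0.24, 0],
    [0, -0.24, 0],
    [0, -0.24, 0],
    [0, -0.24, 0]
  ],
  "gripper": [0.7, 0.7, 0.7, 0.7, 0.7, 0.7, 0.1, 0.1, 0.1, 0.1, 0.1, 0.1, 0.1]
}}

```text
clock: 11.25
position: [461.8, 155.6, 38.8]
ee_rot: [0.01, 0.709, -0.705, -0.008]
contact_force: [-3.0, -1.9, 6.9]
gripper_width: 19.3
```

Run:
```python
from h import *
st()
to((460,154,150),(0,0,-1),(-.03,-1,0))
to((500,70,150),(0,0,-1),(-1,0,0))
```

```text
t 11.25 tcp [461.8 155.6  38.8] y [ 0.003  0.005 -1.   ] z [-0.026 -1.    -0.005] F [-3.  -1.9  6.9] w 19.3 j [ 0.66  0.39 -0.56 -0.   -0.61  0.89]
move [ 0.029 -2.225  0.023] [ 0.036  0.029 -0.019]
move [-0.814 -2.231  1.681] [ 0.043 11.064  0.013]
```

Run:
```python
from h import *
h=np.array([.055,-.9985,0]);z=(-.9985,-.055,0)
to(np.array([450,-155,92])-258*h,(0,0,-1),z)
```

```text
move [ 0.489 -1.071  1.068] [ 0.043 10.67   0.011]
```

{"fn": "jog_arm", "kwargs": {
  "translation": [
    [0, -0.5, 0],
    [0, -1, 0],
    [0, -1.4, 0],
    [0, -1.4, 0],
    [0.2, -1.4, 0.1],
    [0.49, -1.4, 0.3],
    [0.49, -1.4, 0.5],
    [0.49, -1.4, 0.8],
    [0.49, -1.4, 1.07],
    [0.49, -1.4, 1.07],
    [0.49, -1.4, 1.07],
    [0.49, -1.4, 1.07],
    [0.49, -1.4, 1.07],
    [0.49, -1.2, 1.07],
    [0.49, -1.07, 1.07],
    [0.49, -1.07, 1.07],
    [0.49, -1.07, 1.07]
  ],
  "rot": [
    [0, 0, 0],
    [0, 0, 0],
    [0, 0, 0],
    [0, 1, 0],
    [0, 2, 0],
    [0, 3, 0],
    [0, 4, 0],
    [0, 5, 0],
    [0, 6, 0],
    [0, 7, 0],
    [0, 8, 0],
    [0, 9, 0],
    [0, 10, 0],
    [0, 10.67, 0],
    [0, 10.67, 0],
    [0, 10.67, 0],
    [0, 10.67, 0]
  ],
  "gripper": [0.1, 0.1, 0.1, 0.1, 0.1, 0.1, 0.1, 0.1, 0.1, 0.1, 0.1, 0.1, 0.1, 0.1, 0.1, 0.1, 0.1]
}}

```text
clock: 12.95
position: [435.6, 102.5, 91.9]
ee_rot: [0.485, 0.516, -0.512, -0.486]
contact_force: [1.1, 0.2, -2.3]
gripper_width: 19.0
```

Run:
```python
from h import *
s=st();ds=cam('side');dt=cam('top')
im=np.zeros((600,800,3),np.uint8)
def crop(d,x,y,w,h,k): return cv2.resize(d['frame'][y:y+h,x:x+w,::-1],(w*k,h*k),interpolation=cv2.INTER_CUBIC)
im[:600,:400]=crop(dt,235,110,200,150,2)[:,:].transpose(1,0,2)[:400].repeat(1,0) if 0 else 0
a=crop(dt,235,135,200,130,4)[:520];im=a;cv2.imwrite('pics/t2.png',im)
print(look(ds,'side','bracket0'),look(dt,'top','bracket0'))
h=np.array([.055,-.9985,0]);p=np.array(s['position']);Rm=R.from_quat(s['ee_rot']).as_matrix()
bl=p-258*Rm[:,0]+19*np.array([0,0,1]);print('blade top',bl,(proj(dt,bl)[0]-[235,135])*4,'bottom',(proj(dt,bl-[0,0,58])[0]-[235,135])*4)
z=(-.9985,-.055,0)
for b,zz in (((458,-345),92),((458,-345),41),((449,-160),41)): to(np.array([*b,zz])-258*h,(0,0,-1),z)
```

```text
t 12.95 tcp [435.6 102.5  91.9] y [ 0.002  0.005 -1.   ] z [-0.998 -0.056 -0.003] F [ 1.1  0.2 -2.3] w 19.0 j [ 0.59  0.25 -0.6  -0.   -0.71 -0.53]
[(0.56, array([ 453., -266.,   11.]))] [(0.81, array([ 546., -264.,    8.])), (0.69, array([ 458., -272.,    7.])), (0.25, array([506., 371.,   9.])), (0.21, array([444., -85., 116.]))]
blade top [ 450.18964213 -155.12357498  109.69261112] [386.51971976 390.68555378] bottom [373.15981867 394.45524483]
move [-3.804 -0.015  0.054] [0.026 0.004 0.037]
move [-3.809  1.005  0.058] [0.026 0.004 0.037]
move [-0.105  1.024  0.032] [0.026 0.004 0.037]
```

View pics/t2.png

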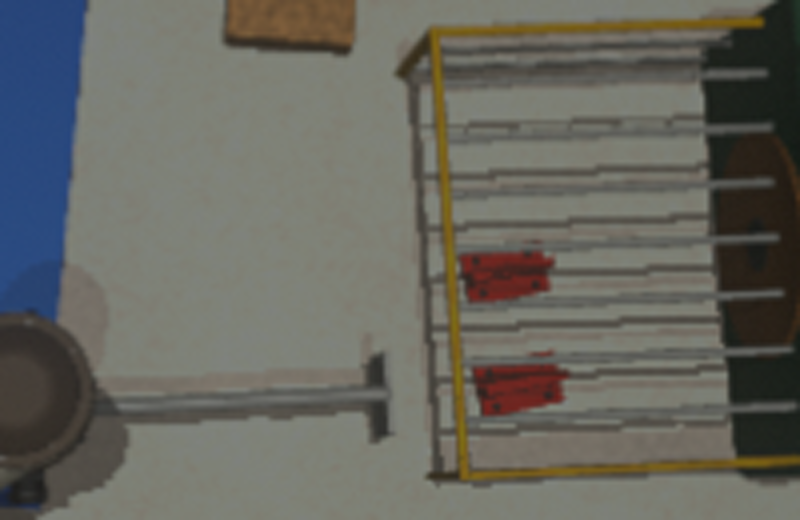

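{"fn": "jog_arm", "kwargs": {
  "translation": [
    [-0.8, 0, 0.03],
    [-1.6, 0, 0.05],
    [-2.4, 0, 0.05],
    [-3.2, 0, 0.05],
    [-3.8, 0, 0.05],
    [-3.8, 0, 0.05],
    [-3.8, 0.3, 0.05],
    [-3.8, 0.6, 0.05],
    [-3.8, 0.9, 0.05],
    [-3.8, 1.0, 0.05],
    [-3.8, 1.0, 0.05],
    [-3.5, 1.0, 0.05],
    [-3.2, 1.0, 0.05],
    [-2.9, 1.0, 0.05],
    [-2.6, 1.0, 0.05],
    [-2.3, 1.0, 0.05],
    [-2.0, 1.0, 0.05],
    [-1.7, 1.0, 0.05],
    [-1.4, 1.0, 0.05],
    [-1.1, 1.0, 0.05]
  ],
  "rot": [
    [0, 0, 0],
    [0, 0, 0],
    [0, 0, 0],
    [0, 0, 0],
    [0, 0, 0],
    [0, 0, 0],
    [0, 0, 0],
    [0, 0, 0],
    [0, 0, 0],
    [0, 0, 0],
    [0, 0, 0],
    [0, 0, 0],
    [0, 0, 0],
    [0, 0, 0],
    [0, 0, 0],
    [0, 0, 0],
    [0, 0, 0],
    [0, 0, 0],
    [0, 0, 0],
    [0, 0, 0]
  ],
  "gripper": [0.1, 0.1, 0.1, 0.1, 0.1, 0.1, 0.1, 0.1, 0.1, 0.1, 0.1, 0.1, 0.1, 0.1, 0.1, 0.1, 0.1, 0.1, 0.1, 0.1]
}}

```text
clock: 15.15
position: [437.0, 48.8, 42.8]
ee_rot: [0.486, 0.516, -0.511, -0.486]
contact_force: [0.4, -1.2, -3.7]
gripper_width: 19.3
```

Run:
```python
from h import *
s=st();ds=cam('side');dt=cam('top')
print(look(ds,'side','bracket0'),look(dt,'top','bracket0'))
h=np.array([.055,-.9985,0]);z=(-.9985,-.055,0)
to(np.array([447,-155,41])-258*h,(0,0,-1),z)
def crop(d,x,y,w,h,k): return cv2.resize(d['frame'][y:y+h,x:x+w,::-1],(w*k,h*k),interpolation=cv2.INTER_CUBIC)
im=np.zeros((520,800,3),np.uint8);im[:,:400]=crop(dt,325,135,100,130,4);im[:,408:]=crop(ds,262,105,98,130,4);cv2.imwrite('pics/t3.png',im)
```

```text
t 15.15 tcp [437.   48.8  42.8] y [ 0.005  0.006 -1.   ] z [-0.998 -0.056 -0.005] F [ 0.4 -1.2 -3.7] w 19.3 j [ 0.48  0.33 -0.67 -0.01 -0.56 -0.42]
[(0.69, array([ 455., -166.,    7.]))] [(0.78, array([ 547., -263.,    7.])), (0.49, array([ 467., -171.,   10.]))]
move [1.089 0.038 0.025] [0.036 0.012 0.041]
```

View pics/t3.png

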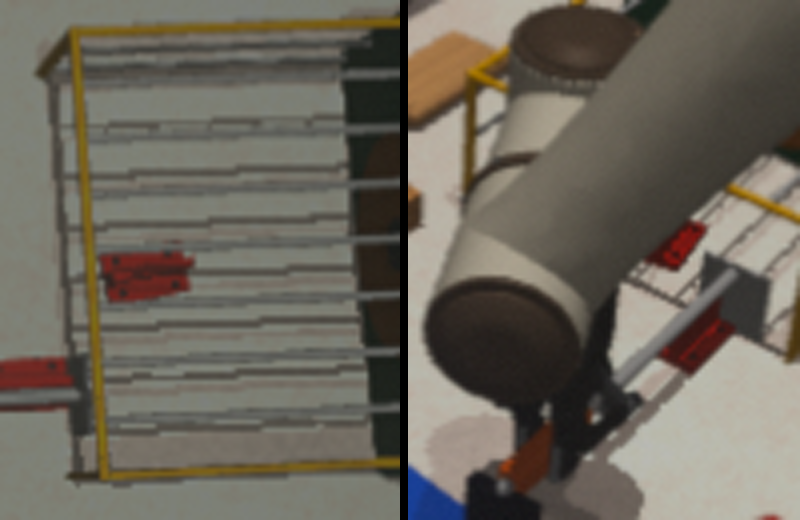

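Bracket A is moving out: it is under the rod at top-crop (35,385), in the mouth. The other bracket hasn't moved, at (148,275). I'll finish the pull and then go over to the second one.

{"fn": "jog_arm", "kwargs": {
  "translation": [
    [0.3, 0.03, 0],
    [0.6, 0.03, 0],
    [0.9, 0.03, 0],
    [1.1, 0.03, 0],
    [1.1, 0.03, 0],
    [1.0, 0.03, 0],
    [0.95, -0.4, 0],
    [0.95, -0.98, 0],
    [0.95, -1.0, 0],
    [0.95, -1.0, -0.7],
    [0.95, -1, -1.4],
    [0.95, -1, -1.79],
    [0.95, -1, -1.79],
    [0.2, -1, -1.79],
    [-0.6, -1, -1.79],
    [-1.4, -1, -1.79],
    [-2.2, -1, -1.79],
    [-2.8, -1, -1.79],
    [-2.8, -1, -1.79],
    [-2.8, -1, -1.79]
  ],
  "rot": [
    [0, 0, 0],
    [0, 0, 0],
    [0, 0, 0],
    [0, 0, 0],
    [0, 0, 0],
    [0, 0, 0],
    [0, 0, 0],
    [0, 0, 0],
    [0, 0, 0],
    [0, 0, 0],
    [0, 0, 0],
    [0, 0, 0],
    [0, 0, 0],
    [0, 0, 0],
    [0, 0, 0],
    [0, 0, 0],
    [0, 0, 0],
    [0, 0, 0],
    [0, 0, 0],
    [0, 0, 0]
  ],
  "gripper": [0.1, 0.1, 0.1, 0.1, 0.1, 0.1, 0.1, 0.1, 0.1, 0.1, 0.1, 0.1, 0.1, 0.1, 0.1, 0.1, 0.1, 0.1, 0.1, 0.1]
}}

```text
clock: 17.35
position: [532.6, -87.6, 91.3]
ee_rot: [0.485, 0.516, -0.511, -0.487]
contact_force: [0.1, 0.4, -3.4]
gripper_width: 19.1
```

Run:
```python
from h import *
s=st();ds=cam('side');dt=cam('top')
print(look(ds,'side','bracket0'),look(dt,'top','bracket0'),look(dt,'top','hook'))
h=np.array([.055,-.9985,0]);z=(-.9985,-.055,0)
for b,zz in (((548,-345),92),((548,-345),41),((538,-150),41)): to(np.array([*b,zz])-258*h,(0,0,-1),z)
def crop(d,x,y,w,h,k): return cv2.resize(d['frame'][y:y+h,x:x+w,::-1],(w*k,h*k),interpolation=cv2.INTER_CUBIC)
im=np.zeros((520,800,3),np.uint8);im[:,:400]=crop(dt,325,135,100,130,4);im[:,408:]=crop(ds,262,105,98,130,4);cv2.imwrite('pics/t4.png',im)
```

```text
t 17.35 tcp [532.6 -87.6  91.3] y [ 0.002  0.006 -1.   ] z [-0.999 -0.054 -0.003] F [ 0.1  0.4 -3.4] w 19.1 j [ 0.13  0.39 -0.38 -0.01 -0.8  -0.07]
[(0.53, array([ 456., -107.,    9.])), (0.52, array([709., 325.,  28.])), (0.45, array([ 545., -254.,    3.]))] [(0.73, array([ 457., -119.,    6.])), (0.56, array([ 545., -264.,    6.]))] [(0.82, array([ 539., -291.,  120.]))]
move [-0.032  0.003  0.005] [0.033 0.023 0.041]
move [-0.038  1.023  0.01 ] [0.033 0.023 0.041]
move [ 3.867  1.046 -0.017] [0.033 0.023 0.041]
```

View pics/t4.png

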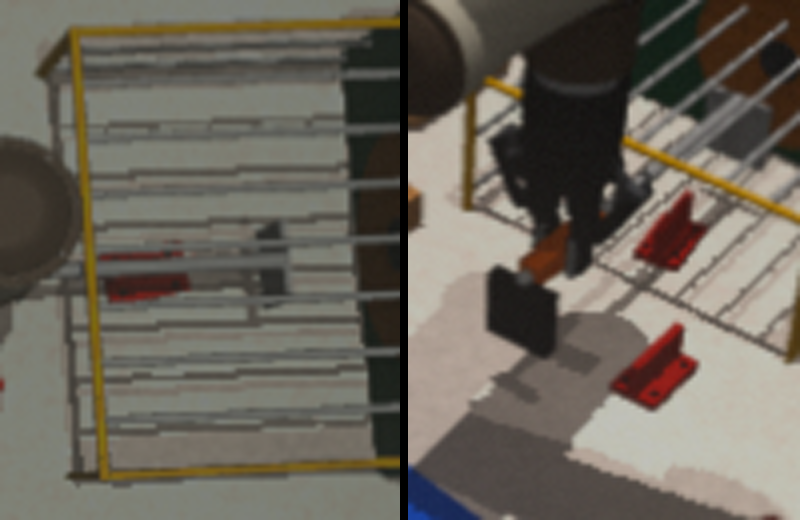

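The blade is behind the second bracket (top crop: blade at (272,262), bracket at (145,275)). The first bracket is clear of the guard.

{"fn": "jog_arm", "kwargs": {
  "translation": [
    [0, 0.3, 0],
    [0, 0.6, 0],
    [0, 0.9, 0],
    [0, 1.0, 0],
    [0.1, 1.0, 0],
    [0.4, 1.0, 0],
    [0.7, 1.0, 0],
    [1.0, 1.0, 0],
    [1.3, 1.0, 0],
    [1.6, 1.0, 0],
    [1.9, 1.0, 0],
    [2.2, 1.0, 0],
    [2.5, 1.0, 0],
    [2.8, 1.0, 0],
    [3.1, 1.0, 0],
    [3.4, 1.0, 0],
    [3.7, 1.0, 0],
    [3.85, 1.0, 0],
    [3.85, 1.0, 0],
    [3.75, 1.0, 0]
  ],
  "rot": [
    [0, 0, 0],
    [0, 0, 0],
    [0, 0, 0],
    [0, 0, 0],
    [0, 0, 0],
    [0, 0, 0],
    [0, 0, 0],
    [0, 0, 0],
    [0, 0, 0],
    [0, 0, 0],
    [0, 0, 0],
    [0, 0, 0],
    [0, 0, 0],
    [0, 0, 0],
    [0, 0, 0],
    [0, 0, 0],
    [0, 0, 0],
    [0, 0, 0],
    [0, 0, 0],
    [0, 0, 0]
  ],
  "gripper": [0.1, 0.1, 0.1, 0.1, 0.1, 0.1, 0.1, 0.1, 0.1, 0.1, 0.1, 0.1, 0.1, 0.1, 0.1, 0.1, 0.1, 0.1, 0.1, 0.1]
}}

```text
clock: 19.6
position: [523.4, 102.1, 43.3]
ee_rot: [0.485, 0.517, -0.512, -0.485]
contact_force: [1.3, -0.6, -2.5]
gripper_width: 19.2
```

Run:
```python
from h import *
s=st();ds=cam('side');dt=cam('top')
print(look(ds,'side','bracket0'),look(dt,'top','bracket0'))
m=cv2.inRange(cv2.cvtColor(dt['frame'],cv2.COLOR_RGB2HSV),(105,150,60),(125,255,255))
print('guard interior red?',[ (x[0],look(dt,'top',x)) for x in ('hook',)])
yaw=-.085
to((460,149,105),(0,0,-1),(-.06,-1,0)); to((460,149,40.5),(0,0,-1),(-.06,-1,0))
```

```text
t 19.6 tcp [523.4 102.1  43.3] y [ 0.005  0.006 -1.   ] z [-0.998 -0.059 -0.005] F [ 1.3 -0.6 -2.5] w 19.2 j [ 0.5   0.45 -0.45 -0.01 -0.67 -0.43]
[(0.77, array([542., -98.,   6.])), (0.7, array([ 454., -106.,   11.]))] [(0.62, array([ 547., -109.,    7.])), (0.5, array([ 456., -115.,    9.]))]
guard interior red? [('h', [])]
move [ 1.036 -1.234  1.204] [ 5.8000e-02 -1.0412e+01  9.0000e-03]
move [1.028 0.056 1.21 ] [ 5.8000e-02 -1.0412e+01  9.0000e-03]
```

{"fn": "jog_arm", "kwargs": {
  "translation": [
    [-0.1, -0.5, 0],
    [-0.1, -1.2, 0],
    [0, -1.8, 0],
    [0.2, -1.8, 0.2],
    [0.4, -1.8, 0.4],
    [0.6, -1.8, 0.6],
    [0.8, -1.8, 0.8],
    [0.99, -1.8, 1.0],
    [0.99, -1.8, 1.2],
    [0.99, -1.8, 1.2],
    [0.99, -1.8, 1.2],
    [0.99, -1.8, 1.2],
    [0.99, -1.8, 1.2],
    [0.99, -1.8, 1.2],
    [0.99, -1.3, 1.2],
    [0.99, -0.7, 1.2],
    [0.99, -0.2, 1.2],
    [0.99, 0, 1.2],
    [0.99, 0.07, 1.2],
    [0.99, 0.07, 1.2]
  ],
  "rot": [
    [0, 0, 0],
    [0, 0, 0],
    [0, 0, 0],
    [0, -1, 0],
    [0, -2, 0],
    [0, -3, 0],
    [0, -4, 0],
    [0, -5, 0],
    [0, -6, 0],
    [0, -7, 0],
    [0, -8, 0],
    [0, -9, 0],
    [0, -10, 0],
    [0, -10.27, 0],
    [0, -10.27, 0],
    [0, -10.27, 0],
    [0, -10.27, 0],
    [0, -10.27, 0],
    [0, -10.27, 0],
    [0, -10.27, 0]
  ],
  "gripper": [0.1, 0.1, 0.1, 0.1, 0.1, 0.1, 0.1, 0.1, 0.1, 0.1, 0.1, 0.1, 0.1, 0.1, 0.1, 0.1, 0.1, 0.1, 0.1, 0.1]
}}

```text
clock: 21.85
position: [461.1, 147.2, 40.1]
ee_rot: [0.03, 0.709, -0.704, -0.026]
contact_force: [0.1, 0.6, -3.3]
gripper_width: 19.1
```

Run:
```python
from h import *
s=st();dt=cam('top');ds=cam('side')
def crop(d,x,y,w,h,k): return cv2.resize(d['frame'][y:y+h,x:x+w,::-1],(w*k,h*k),interpolation=cv2.INTER_CUBIC)
im=np.zeros((560,800,3),np.uint8);im[:,:400]=crop(dt,200,120,100,140,4);im[:480,408:]=crop(ds,172,170,130,160,3)[:480,:];cv2.imwrite('pics/t5.png',im)
```

```text
t 21.85 tcp [461.1 147.2  40.1] y [ 0.005  0.006 -1.   ] z [-0.08  -0.997 -0.007] F [ 0.1  0.6 -3.3] w 19.1 j [ 0.64  0.39 -0.57 -0.   -0.6   0.85]Traceback (most recent call last):
  File "<stdin>", line 4, in <module>
ValueError: could not broadcast input array from shape (480,390,3) into shape (480,392,3)
```

{"fn": "jog_arm", "kwargs": {
  "translation": [
    [0, 0.03, 0],
    [0, 0.04, 0],
    [0, 0.04, 0],
    [0, 0.04, 0],
    [0, 0.04, 0],
    [0, 0.04, 0],
    [0, -0.4, 0],
    [0, -1.2, 0],
    [0, -2, 0],
    [0, -3, 0],
    [0, -3.6, 0]
  ],
  "rot": [
    [0, 0, 0],
    [0, 0, 0],
    [0, 0, 0],
    [0, 0, 0],
    [0, 0, 0],
    [0, 0, 0],
    [0, 0, 0],
    [0, 0, 0],
    [0, 0, 0],
    [0, 0, 0],
    [0, 0, 0]
  ],
  "gripper": [0.1, 0.1, 0.6, 0.6, 0.6, 0.6, 0.6, 0.6, 0.6, 0.6, 0.6]
}}

```text
clock: 23.05
position: [461.4, 146.7, 225.0]
ee_rot: [0.032, 0.71, -0.703, -0.024]
contact_force: [0.7, 1.1, -0.8]
gripper_width: 51.3
```

Run:
```python
from h import *
s=st();dt=cam('top');ds=cam('side')
def crop(d,x,y,w,h,k): return cv2.resize(d['frame'][y:y+h,x:x+w,::-1],(w*k,h*k),interpolation=cv2.INTER_CUBIC)
im=np.zeros((560,800,3),np.uint8);im[:,:400]=crop(dt,200,120,100,140,4);im[:480,408:798]=crop(ds,172,170,130,160,3);cv2.imwrite('pics/t5.png',im)
print(look(ds,'side','bracket0'),look(dt,'top','bracket0'))
to((500,-80,230),(0,0,-1),(1,0.05,0)); to((500,-80,230),(0,0,-1),(-1,-.05,0))
```

```text
t 23.05 tcp [461.4 146.7 225. ] y [ 0.012  0.01  -1.   ] z [-0.079 -0.997 -0.011] F [ 0.7  1.1 -0.8] w 51.3 j [ 0.64  0.14 -0.34 -0.   -1.07  0.85]
[(0.76, array([ 545., -103.,    6.])), (0.47, array([ 456., -108.,    9.]))] [(0.86, array([ 540., -114.,    8.])), (0.6, array([ 457., -117.,   10.]))]
move [-1.156 -0.208  4.448] [ 9.0000e-03 -1.2179e+01 -9.2000e-02]
move [-1.156 -0.208  4.448] [8.9000e-02 1.0321e+01 8.0000e-03]
```

View pics/t5.png

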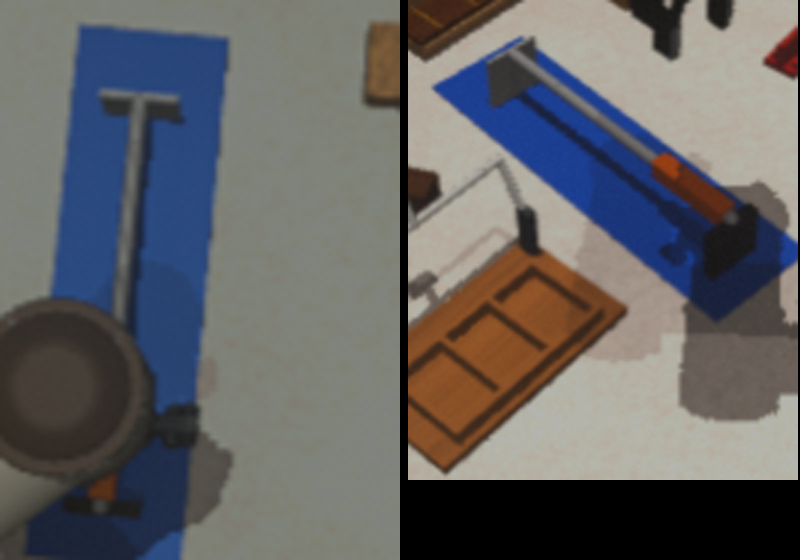

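The hook stands upright on the mat with its blade at (140,100) in the crop, and the lever leans open. Next are the brackets.

{"fn": "jog_arm", "kwargs": {
  "translation": [
    [-0.2, -0.2, 0.8],
    [-0.4, -0.2, 1.6],
    [-0.6, -0.2, 2.4],
    [-0.8, -0.2, 3.2],
    [-1, -0.2, 4],
    [-1.16, -0.2, 4.8],
    [-1.16, -0.2, 4.85],
    [-1.16, -0.2, 4.85],
    [-1.16, -0.2, 4.85],
    [-1.16, -0.2, 4.85],
    [-1.16, -0.2, 4.85],
    [-1.16, -0.2, 4.85],
    [-1.16, -0.2, 4.85]
  ],
  "rot": [
    [0, 1, 0],
    [0, 2, 0],
    [0, 3, 0],
    [0, 4, 0],
    [0, 5, 0],
    [0, 6, 0],
    [0, 7, 0],
    [0, 8, 0],
    [0, 9, 0],
    [0, 10, 0],
    [0, 10.3, 0],
    [0, 10.3, 0],
    [0, 10.3, 0]
  ],
  "gripper": [0.6, 0.6, 0.6, 0.6, 0.6, 0.6, 0.6, 0.6, 0.6, 0.6, 0.6, 0.6, 0.6]
}}

```text
clock: 24.55
position: [498.0, -100.1, 228.1]
ee_rot: [0.485, 0.517, -0.51, -0.487]
contact_force: [-0.0, -1.0, 0.5]
gripper_width: 51.1
```

Run:
```python
from h import *
s=st();d=cam('wrist');save(d,'w3.png')
m=cv2.inRange(cv2.cvtColor(d['frame'],cv2.COLOR_RGB2HSV),(0,150,50),(6,255,255))|cv2.inRange(cv2.cvtColor(d['frame'],cv2.COLOR_RGB2HSV),(174,150,50),(180,255,255))
k,l,S,c=cv2.connectedComponentsWithStats(m)
for i in range(1,k):
    if S[i,4]>200:
        q=cv2.boxPoints(cv2.minAreaRect(np.argwhere(l==i)[:,::-1].astype(np.float32)))
        print(S[i],'c',onz(d,c[i],15)[:2].round(1),[onz(d,p,8)[:2].round(1).tolist() for p in q])
print(look(d,'wrist','bracket0'))
```

```text
t 24.55 tcp [ 498.  -100.1  228.1] y [ 0.005  0.009 -1.   ] z [-0.999 -0.054 -0.005] F [-0.  -1.   0.5] w 51.1 j [ 0.12  0.19 -0.28 -0.01 -1.1  -0.06]
[ 194  115   38   63 1902] c [ 540.9 -115.2] [[563.2, -143.8], [523.8, -146.9], [519.4, -76.7], [560.9, -73.2]]
[ 271  115   37   63 1926] c [ 458.5 -119.7] [[474.1, -78.7], [479.2, -148.4], [440.0, -150.7], [432.7, -81.1]]
[ 384  217   46   76 1606] c [300.8   5.9] [[321.1, 62.5], [302.7, -42.1], [274.2, -32.4], [290.5, 74.4]]
[(0.94, array([ 459., -117.,    7.])), (0.65, array([ 538., -113.,    9.]))]
```

View pics/w3.png

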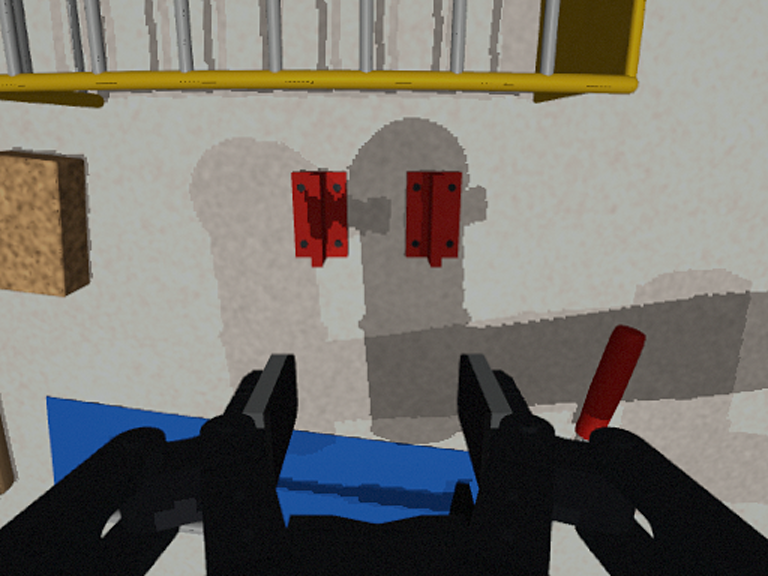

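Run:
```python
from h import *
s=st();d=cam('wrist')
for n,P in (('far',[(292,172),(347,172),(348,257),(294,258)]),('near',[(408,172),(461,172),(460,257),(406,257)])):
    q=np.array([onz(d,np.array(p)/1.5,8) for p in P]);c=q.mean(0);ax=(q[0]+q[1]-q[2]-q[3])/2
    print(n,c.round(1),'axis',ax.round(1),np.linalg.norm(ax).round(1),'w',np.linalg.norm(q[1]-q[0]).round(1))
    for dz in (0,):
        a=ax/np.linalg.norm(ax);print(' web ends pred z36',[(proj(d,[*(c[:2]+k*32*a[:2]),36])[0]*1.5).round() for k in(1,-1)])
    a=a[:2];zz=np.array([a[1],-a[0],0]);
    to((c[0],c[1],60),(0,0,-1),zz)
    to((c[0],c[1],13),(0,0,-1),zz)
```

```text
t 24.65 tcp [ 498.3 -100.   228.7] y [ 0.006  0.009 -1.   ] z [-0.999 -0.054 -0.006] F [ 0.8 -0.3  0.6] w 51.1 j [ 0.12  0.19 -0.28 -0.01 -1.1  -0.06]
far [ 541.7 -113.2    8. ] axis [  2.6 -64.1   0. ] 64.1 w 40.1
 web ends pred z36 [array([315., 175.]), array([316., 267.])]
move [-0.337  3.381 -0.829] [0.049 0.096 0.06 ]
move [-0.344  4.321 -0.822] [0.049 0.096 0.06 ]
near [ 457.2 -118.1    8. ] axis [  4.5 -63.5   0. ] 63.7 w 38.6
 web ends pred z36 [array([439., 175.]), array([437., 267.])]
move [-0.345  3.37   0.865] [ 0.05  -0.125  0.059]
move [-0.353  4.31   0.872] [ 0.05  -0.125  0.059]
```

Wrist view: the brackets' webs are at (320,215) and (433,215), nearly parallel to the tool's x axis. Model check agrees on size (64x40). I'll grasp the near one first.

{"fn": "jog_arm", "kwargs": {
  "translation": [
    [-0.35, 0.9, 0.87],
    [-0.35, 1.8, 0.87],
    [-0.35, 2.7, 0.87],
    [-0.35, 3.5, 0.87],
    [-0.35, 4.0, 0.87],
    [-0.35, 4.3, 0.87],
    [-0.35, 4.3, 0.87],
    [-0.35, 4.3, 0.87],
    [-0.35, 4.3, 0.87],
    [-0.35, 4.3, 0.87],
    [-0.35, 4.3, 0.87],
    [-0.35, 4.3, 0.87],
    [-0.35, 4.3, 0.87],
    [-0.35, 4.3, 0.87]
  ],
  "rot": [
    [0.05, -0.13, 0.06],
    [0.05, -0.13, 0.06],
    [0.05, -0.13, 0.06],
    [0.05, -0.13, 0.06],
    [0.05, -0.13, 0.06],
    [0.05, -0.13, 0.06],
    [0.05, -0.13, 0.06],
    [0.05, -0.13, 0.06],
    [0.05, -0.13, 0.06],
    [0.05, -0.13, 0.06],
    [0.05, -0.13, 0.06],
    [0.05, -0.13, 0.06],
    [0.05, -0.13, 0.06],
    [0.05, -0.13, 0.06]
  ],
  "gripper": [0.6, 0.6, 0.6, 0.6, 0.6, 0.6, 0.6, 0, 0, 0, 0, 0, 0, 0]
}}

```text
clock: 26.1
position: [458.3, -117.9, 14.7]
ee_rot: [0.482, 0.518, -0.517, -0.481]
contact_force: [-1.1, 1.2, 6.0]
gripper_width: 6.6
```

Run:
```python
from h import *
st()
bx=np.array([.9997,.026,0]);by=np.array([-.026,.9997,0]);o=np.array([488.5,365,0])
to((450,-60,160),(0,0,-1),(-1,-.06,0))
for b in (56,0,-56): to(o+by*b+[0,0,160],(0,0,-1),-by)
```

```text
t 26.1 tcp [ 458.3 -117.9   14.7] y [ 0.003 -0.    -1.   ] z [-0.997 -0.072 -0.003] F [-1.1  1.2  6. ] w 6.6 j [ 0.09  0.42 -0.62  0.   -0.53 -0.02]
move [ 1.166 -2.906  0.074] [ 0.019  0.088 -0.002]
move [10.707 -2.905 -1.358] [  0.013 -10.919  -0.016]
move [ 9.588 -2.905 -1.306] [  0.013 -10.919  -0.016]
move [ 8.469 -2.905 -1.255] [  0.013 -10.919  -0.016]
```

Run:
```python
from h import *
bx=np.array([.9997,.026,0]);by=np.array([-.026,.9997,0]);o=np.array([488.5,365,0])
to(o+by*56+[0,0,160],(0,0,-1),by)
```

```text
move [10.707 -2.905 -1.358] [ 0.016 11.581  0.013]
```

{"fn": "jog_arm", "kwargs": {
  "translation": [
    [0, -0.5, 0],
    [0, -1.5, 0],
    [0, -2.5, 0],
    [0.9, -2.9, -0.1],
    [1.9, -2.9, -0.2],
    [2.9, -2.9, -0.3],
    [3.9, -2.9, -0.4],
    [4.9, -2.9, -0.6],
    [5.9, -2.9, -0.8],
    [6.9, -2.9, -1.0],
    [7.9, -2.9, -1.1],
    [8.9, -2.9, -1.2],
    [9.9, -2.9, -1.36],
    [10.7, -2.9, -1.36],
    [10.7, -2.9, -1.36],
    [10.7, -2.9, -1.36],
    [10.7, -2.9, -1.36],
    [10.7, -2.9, -1.36]
  ],
  "rot": [
    [0, 0, 0],
    [0, 0, 0],
    [0, 0, 0],
    [0, 1, 0],
    [0, 2, 0],
    [0, 3, 0],
    [0, 4, 0],
    [0, 5, 0],
    [0, 6, 0],
    [0, 7, 0],
    [0, 8, 0],
    [0, 9, 0],
    [0, 10, 0],
    [0, 11, 0],
    [0, 11.58, 0],
    [0, 11.58, 0],
    [0, 11.58, 0],
    [0, 11.58, 0]
  ],
  "gripper": [0, 0, 0, 0, 0, 0, 0, 0, 0, 0, 0, 0, 0, 0, 0, 0, 0, 0]
}}

```text
clock: 27.9
position: [486.7, 419.3, 159.3]
ee_rot: [0.708, 0.01, -0.009, -0.707]
contact_force: [-0.8, -0.1, -1.1]
gripper_width: 6.6
```

Run:
```python
from h import *
st();d=cam('wrist')
o=np.array([488.5,365,0]);bx=np.array([.9997,.026,0]);by=np.array([-.026,.9997,0])
f=d['frame'][:,:,::-1].copy()
for x,y in [(-37,-25),(-37,25),(37,25),(37,-25)]:
    for b in (-56,0,56):
        p=proj(d,o+bx*x+by*(y+b)+[0,0,26])[0];cv2.circle(f,tuple(int(v) for v in p.round()),1,(0,255,0),-1)
cv2.imwrite('pics/w4.png',cv2.resize(f,None,fx=1.5,fy=1.5,interpolation=cv2.INTER_CUBIC))
```

```text
t 27.9 tcp [486.7 419.3 159.3] y [ 0.001 -0.001 -1.   ] z [-0.026  1.    -0.001] F [-0.8 -0.1 -1.1] w 6.6 j [ 0.96  0.47 -0.05  0.   -1.06 -2.51]
```

View pics/w4.png

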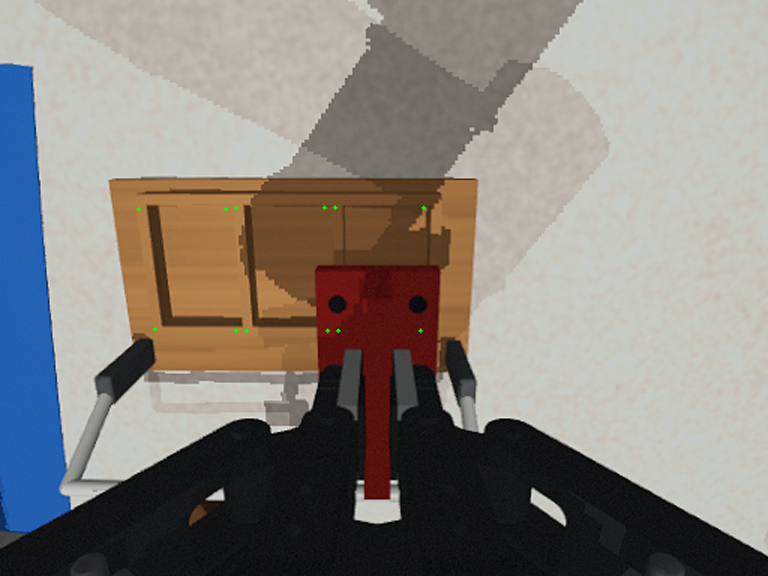

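The wrist view shows the held bracket at (377,320) and the bays' left wall edges at x = 148, 245 and 343. My model's dots were about 9 px left of these, so the block's y needs about +5 mm.

Run:
```python
from h import *
s=st();d=cam('wrist');p=np.array(s['position']);bx=np.array([.9997,.026,0]);by=np.array([-.026,.9997,0])
zb=p[2]-14.7
for y in(-20,20):
  for zz in (0,8): print(y,zz,proj(d,p-[0,0,14.7]+bx*-32+by*y+[0,0,zz])[0]*1.5,'seen y 266, x 316/439')
o=np.array([487,369.5,0])
for x,y in [(-37,-81),(-37,-25),(-37,31),(37,-81)]: print(x,y,(proj(d,o+bx*x+by*y+[0,0,26])[0]*1.5).round())
for z in (70,27): to(o+by*56+[0,0,z],(0,0,-1),by)
```

```text
t 27.95 tcp [487.  419.2 159.6] y [ 0.002 -0.001 -1.   ] z [-0.025  1.    -0.001] F [ 0.  -0.6 -1.2] w 6.8 j [ 0.96  0.47 -0.05  0.   -1.06 -2.51]
-20 0 [315.11211539 269.96789318] seen y 266, x 316/439
-20 8 [312.08200125 276.49640879] seen y 266, x 316/439
20 0 [435.18577987 270.08748269] seen y 266, x 316/439
20 8 [438.08828837 276.62084792] seen y 266, x 316/439
-37 -81 [146. 205.]
-37 -25 [244. 205.]
-37 31 [343. 205.]
37 -81 [162. 327.]
move [-0.034  1.797  0.127] [ 0.004 -0.007  0.015]
move [-0.035  2.657  0.127] [ 0.004 -0.007  0.015]
```

{"fn": "jog_arm", "kwargs": {
  "translation": [
    [0, 0.6, 0.12],
    [0, 1.2, 0.12],
    [0, 1.8, 0.12],
    [0, 2.1, 0.12],
    [0, 2.3, 0.12],
    [0, 2.4, 0.12],
    [0, 2.5, 0.12],
    [0, 2.6, 0.12],
    [0, 2.66, 0.12],
    [0, 2.69, 0.12],
    [0, 2.69, 0.12]
  ],
  "rot": [
    [0, 0, 0],
    [0, 0, 0],
    [0, 0, 0],
    [0, 0, 0],
    [0, 0, 0],
    [0, 0, 0],
    [0, 0, 0],
    [0, 0, 0],
    [0, 0, 0],
    [0, 0, 0],
    [0, 0, 0]
  ],
  "gripper": [0, 0, 0, 0, 0, 0, 0, 0, 0, 0, 0]
}}

```text
clock: 29.1
position: [487.3, 425.2, 25.4]
ee_rot: [0.707, 0.01, -0.008, -0.707]
contact_force: [-0.8, -0.7, -2.6]
gripper_width: 6.8
```

{"fn": "jog_arm", "kwargs": {
  "translation": [
    [0, 0.01, 0],
    [0, 0.01, 0],
    [0, 0.01, 0],
    [0, 0.01, 0],
    [0, -0.3, 0],
    [0, -1, 0],
    [0, -2, 0],
    [0, -2.7, 0]
  ],
  "rot": [
    [0, 0, 0],
    [0, 0, 0],
    [0, 0, 0],
    [0, 0, 0],
    [0, 0, 0],
    [0, 0, 0],
    [0, 0, 0],
    [0, 0, 0]
  ],
  "gripper": [0.28, 0.28, 0.28, 0.28, 0.28, 0.28, 0.28, 0.28]
}}

```text
clock: 29.9
position: [487.8, 425.9, 163.8]
ee_rot: [-0.706, -0.011, 0.007, 0.708]
contact_force: [1.1, 0.3, 0.7]
gripper_width: 24.1
```

Run:
```python
from h import *
s=st();dt=cam('top');ds=cam('side')
print(look(ds,'side','bracket0'),look(dt,'top','bracket0'))
to((500,-100,228),(0,0,-1),(-.999,-.054,0))
```

```text
t 29.9 tcp [487.8 425.9 163.8] y [ 0.005  0.002 -1.   ] z [-0.026  1.     0.002] F [1.1 0.3 0.7] w 24.1 j [ 0.97  0.47 -0.03  0.   -1.06 -2.52]
[(0.73, array([478., 431.,  19.])), (0.72, array([574., 444., 104.])), (0.58, array([ 540., -101.,    5.])), (0.3, array([433., 151.,  60.]))] [(0.65, array([ 538., -111.,    7.])), (0.52, array([477., 418.,  20.]))]
move [ 2.0000e-03 -1.3470e+00 -1.0511e+01] [ 9.0000e-03 -1.1458e+01  2.8000e-02]
```

{"fn": "jog_arm", "kwargs": {
  "translation": [
    [0, -1, -1],
    [0, -1.35, -2],
    [0, -1.35, -3],
    [0, -1.35, -4],
    [0, -1.35, -5],
    [0, -1.35, -6],
    [0, -1.35, -7],
    [0, -1.35, -8],
    [0, -1.35, -9],
    [0, -1.35, -10],
    [0, -1.35, -10.5],
    [0, -1.35, -10.5],
    [0, -1.35, -10.5],
    [0, -1.35, -10.5],
    [0, -1.35, -10.5],
    [0, -1.35, -10.5]
  ],
  "rot": [
    [0, -1, 0],
    [0, -2, 0],
    [0, -3, 0],
    [0, -4, 0],
    [0, -5, 0],
    [0, -6, 0],
    [0, -7, 0],
    [0, -8, 0],
    [0, -9, 0],
    [0, -10, 0],
    [0, -11, 0],
    [0, -11.46, 0],
    [0, -11.46, 0],
    [0, -11.46, 0],
    [0, -11.46, 0],
    [0, -11.46, 0]
  ],
  "gripper": [0.5, 0.5, 0.5, 0.5, 0.5, 0.5, 0.5, 0.5, 0.5, 0.5, 0.5, 0.5, 0.5, 0.5, 0.5, 0.5]
}}

```text
clock: 31.7
position: [499.8, -98.4, 227.8]
ee_rot: [0.486, 0.515, -0.513, -0.486]
contact_force: [0.1, -0.3, -0.8]
gripper_width: 43.1
```

Run:
```python
from h import *
s=st();d=cam('wrist');print(look(d,'wrist','bracket0'))
hs=cv2.cvtColor(d['frame'],cv2.COLOR_RGB2HSV)
m=cv2.inRange(hs,(0,150,50),(6,255,255))|cv2.inRange(hs,(174,150,50),(180,255,255))
from scipy.optimize import least_squares
k,l,S,c=cv2.connectedComponentsWithStats(m)
for i in range(1,k):
    if 1200<S[i,4]:
        M=(l==i)
        def mask(v):
            x,y,t=v;r=np.array([[np.cos(t),-np.sin(t)],[np.sin(t),np.cos(t)]]);im=np.zeros(M.shape,np.uint8)
            for w,z0,z1 in((20,0,8),(4,8,36)):
                P=[[*(r@[a,b]+[x,y]),z] for a in(-32,32) for b in(-w,w) for z in(z0,z1)]
                cv2.fillConvexPoly(im,cv2.convexHull((proj(d,P)).round().astype(np.int32)),1)
            return im>0
        c0=onz(d,c[i],8)[:2];best=None
        from itertools import product
        v=np.array([*c0,-np.pi/2]);
        for st_ in (4,2,1,.5):
            g=[(v+np.array([a*st_,b*st_,e*st_*.03]),) for a,b,e in product(range(-3,4),range(-3,4),range(-2,3))]
            sc=[(mask(q[0])^M).sum() for q in g];v=g[int(np.argmin(sc))][0]
        print(S[i],v.round(3),min(sc));a=np.array([np.cos(v[2]),np.sin(v[2])])
        if v[1]<-50:
            zz=np.array([a[1],-a[0],0]); to((v[0],v[1],13),(0,0,-1),zz)
```

```text
t 31.7 tcp [499.8 -98.4 227.8] y [ 0.003  0.002 -1.   ] z [-0.998 -0.055 -0.003] F [ 0.1 -0.3 -0.8] w 43.1 j [ 0.12  0.19 -0.28 -0.   -1.1  -0.07]
[(0.65, array([ 537., -115.,    9.]))]
[ 196  114   37   63 1895] [ 541.72  -114.047   -1.541] 316
move [-0.365  4.303 -0.804] [0.023 0.182 0.013]
[ 386  217   45   68 1491] [302.023   1.251  -1.751] 947
```

{"fn": "jog_arm", "kwargs": {
  "translation": [
    [-0.4, 0.9, -0.8],
    [-0.4, 1.8, -0.8],
    [-0.4, 2.7, -0.8],
    [-0.4, 3.5, -0.8],
    [-0.4, 4.0, -0.8],
    [-0.4, 4.28, -0.8],
    [-0.4, 4.28, -0.8],
    [-0.4, 4.28, -0.8],
    [-0.4, 4.28, -0.8],
    [-0.4, 4.28, -0.8],
    [-0.4, 4.28, -0.8],
    [-0.4, 4.28, -0.8],
    [-0.4, 4.28, -0.8],
    [-0.4, 4.28, -0.8]
  ],
  "rot": [
    [0, 0.18, 0],
    [0, 0.18, 0],
    [0, 0.18, 0],
    [0, 0.18, 0],
    [0, 0.18, 0],
    [0, 0.18, 0],
    [0, 0.18, 0],
    [0, 0.18, 0],
    [0, 0.18, 0],
    [0, 0.18, 0],
    [0, 0.18, 0],
    [0, 0.18, 0],
    [0, 0.18, 0],
    [0, 0.18, 0]
  ],
  "gripper": [0.5, 0.5, 0.5, 0.5, 0.5, 0.5, 0.5, 0, 0, 0, 0, 0, 0, 0]
}}

```text
clock: 33.2
position: [542.9, -115.6, 15.7]
ee_rot: [0.493, 0.51, -0.506, -0.491]
contact_force: [-0.1, 1.8, 6.5]
gripper_width: 6.4
```

Run:
```python
from h import *
st();by=np.array([-.026,.9997,0]);o=np.array([487,369.5,0])
to(o-by*56+[0,0,160],(0,0,-1),by)
```

```text
t 33.2 tcp [ 542.9 -115.6   15.7] y [ 0.006  0.002 -1.   ] z [-1.    -0.031 -0.006] F [-0.1  1.8  6.5] w 6.4 j [ 0.08  0.52 -0.42 -0.   -0.63 -0.05]
move [ 8.618 -2.876  0.804] [ 0.025 11.285  0.045]
```

{"fn": "jog_arm", "kwargs": {
  "translation": [
    [0, -0.5, 0],
    [0, -1.5, 0],
    [0, -2.5, 0],
    [0.9, -2.9, 0.1],
    [1.9, -2.9, 0.2],
    [2.9, -2.9, 0.3],
    [3.9, -2.9, 0.4],
    [4.9, -2.9, 0.6],
    [5.9, -2.9, 0.8],
    [6.9, -2.9, 0.8],
    [7.9, -2.9, 0.8],
    [8.62, -2.88, 0.8],
    [8.62, -2.88, 0.8],
    [8.62, -2.88, 0.8],
    [8.62, -2.88, 0.8],
    [8.62, -2.88, 0.8],
    [8.62, -2.88, 0.8]
  ],
  "rot": [
    [0, 0, 0],
    [0, 0, 0],
    [0, 0, 0],
    [0, 1, 0],
    [0, 2, 0],
    [0, 3, 0],
    [0, 4, 0],
    [0, 5, 0],
    [0, 6, 0],
    [0, 7, 0],
    [0, 8, 0],
    [0, 9, 0],
    [0, 10, 0],
    [0, 11, 0],
    [0, 11.29, 0],
    [0, 11.29, 0],
    [0, 11.29, 0]
  ],
  "gripper": [0, 0, 0, 0, 0, 0, 0, 0, 0, 0, 0, 0, 0, 0, 0, 0, 0]
}}

```text
clock: 34.9
position: [488.4, 313.2, 159.8]
ee_rot: [-0.707, -0.011, 0.007, 0.708]
contact_force: [0.1, -0.1, -1.2]
gripper_width: 6.6
```

Run:
```python
from h import *
s=st();d=cam('wrist');p=np.array(s['position']);bx=np.array([.9997,.026,0]);by=np.array([-.026,.9997,0])
for y in(-20,20): print(y,proj(d,p-[0,0,15.7]+bx*-32+by*y)[0]*1.5)
o=np.array([487,369.5,0]);f=d['frame'][:,:,::-1].copy()
for x,y in [(-37,-25),(-37,25),(37,25),(37,-25)]:
    for b in (-56,0,56):
        q=proj(d,o+bx*x+by*(y+b)+[0,0,26])[0];cv2.circle(f,tuple(int(v) for v in q.round()),1,(0,255,0),-1)
cv2.imwrite('pics/w5.png',cv2.resize(f,None,fx=1.5,fy=1.5,interpolation=cv2.INTER_CUBIC))
print(look(d,'wrist','bracket0'))
to(o-by*56+[0,0,26.2],(0,0,-1),by)
```

```text
t 34.9 tcp [488.4 313.2 159.8] y [ 0.005  0.001 -1.   ] z [-0.026  1.     0.001] F [ 0.1 -0.1 -1.2] w 6.6 j [ 0.85  0.37 -0.21  0.   -0.99 -2.4 ]
-20 [315.36265349 269.11765241]
20 [434.82597436 269.2436005 ]
[(0.91, array([469., 312., 153.])), (0.89, array([480., 428.,  16.])), (0.71, array([566., 466.,  97.]))]
move [-1.800e-02  2.677e+00  1.000e-03] [-0.012 -0.003  0.042]
```

View pics/w5.png

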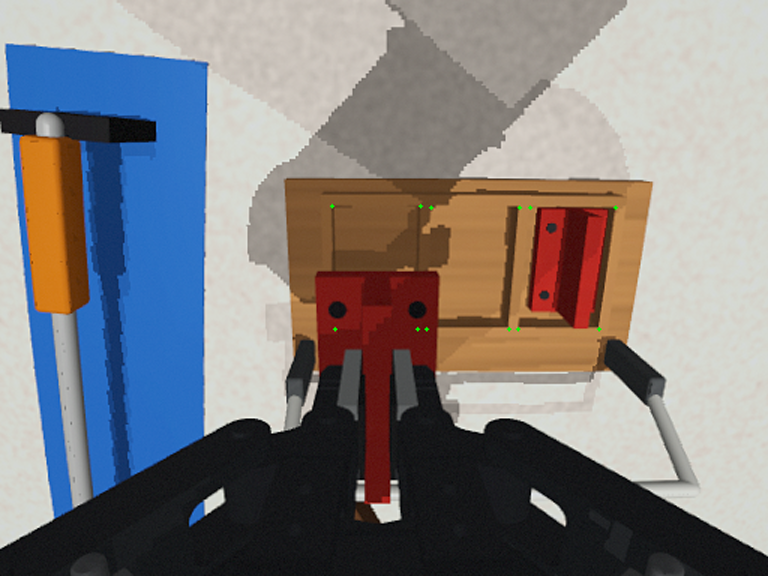

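Bracket 1 is seated in bay2 at (570,265). The held one is over bay0, and the model dots now match the bay edges. I'll lower it.

{"fn": "jog_arm", "kwargs": {
  "translation": [
    [-0.05, 0.6, -0.01],
    [-0.05, 1.2, -0.01],
    [-0.05, 1.8, -0.01],
    [-0.05, 2.1, -0.01],
    [-0.05, 2.3, -0.01],
    [-0.05, 2.4, -0.01],
    [-0.05, 2.5, -0.01],
    [-0.05, 2.6, -0.01],
    [-0.05, 2.65, -0.01],
    [-0.05, 2.67, -0.01],
    [-0.05, 2.67, -0.01]
  ],
  "rot": [
    [0, 0, 0.04],
    [0, 0, 0.04],
    [0, 0, 0.04],
    [0, 0, 0.04],
    [0, 0, 0.04],
    [0, 0, 0.04],
    [0, 0, 0.04],
    [0, 0, 0.04],
    [0, 0, 0.04],
    [0, 0, 0.04],
    [0, 0, 0.04]
  ],
  "gripper": [0, 0, 0, 0, 0, 0, 0, 0, 0, 0, 0]
}}

```text
clock: 36.1
position: [487.0, 313.0, 26.8]
ee_rot: [-0.706, -0.009, 0.009, 0.708]
contact_force: [-0.7, 0.3, -1.1]
gripper_width: 6.4
```

{"fn": "jog_arm", "kwargs": {
  "translation": [
    [0, 0.01, 0],
    [0, 0.01, 0],
    [0, 0.01, 0],
    [0, 0.01, 0],
    [0, -0.3, 0],
    [0, -1, 0],
    [0, -2, 0],
    [0, -3, 0],
    [0, -4, 0],
    [0, -4.1, 0],
    [0, -4.1, 0]
  ],
  "rot": [
    [0, 0, 0],
    [0, 0, 0],
    [0, 0, 0],
    [0, 0, 0],
    [0, 0, 0],
    [0, 0, 0],
    [0, 0, 0],
    [0, 0, 0],
    [0, 0, 0],
    [0, 0, 0],
    [0, 0, 0]
  ],
  "gripper": [0.28, 0.28, 0.28, 0.28, 0.28, 0.28, 0.6, 0.6, 0.6, 0.6, 0.6]
}}

```text
clock: 37.2
position: [487.3, 313.2, 233.9]
ee_rot: [-0.705, -0.01, 0.008, 0.709]
contact_force: [-0.1, -0.1, -0.7]
gripper_width: 51.4
```

Run:
```python
from h import *
s=st();d=cam('wrist');dt=cam('top');ds=cam('side')
def crop(d,x,y,w,h,k): return cv2.resize(d['frame'][y:y+h,x:x+w,::-1],(w*k,h*k),interpolation=cv2.INTER_CUBIC)
im=np.zeros((560,800,3),np.uint8);im[:384,:400]=crop(d,150,80,200,192,2);im[:480,408:]=crop(ds,130,220,98,120,4);cv2.imwrite('pics/w6.png',im)
print(look(dt,'top','bracket0'),look(ds,'side','bracket0'))
by=np.array([-.026,.9997,0])
for z in (225,135): to((616.6,371.3,z),(0,0,-1),by)
```

```text
t 37.2 tcp [487.3 313.2 233.9] y [ 0.004  0.006 -1.   ] z [-0.026  1.     0.006] F [-0.1 -0.1 -0.7] w 51.4 j [ 0.85  0.3  -0.11 -0.   -1.15 -2.4 ]
[(0.56, array([475., 307.,  20.]))] [(0.88, array([479., 437.,  21.])), (0.61, array([489., 321.,  20.]))]
move [2.637 0.086 1.119] [ 0.006 -0.004 -0.017]
move [2.642 1.886 1.12 ] [ 0.006 -0.004 -0.017]
```

View pics/w6.png

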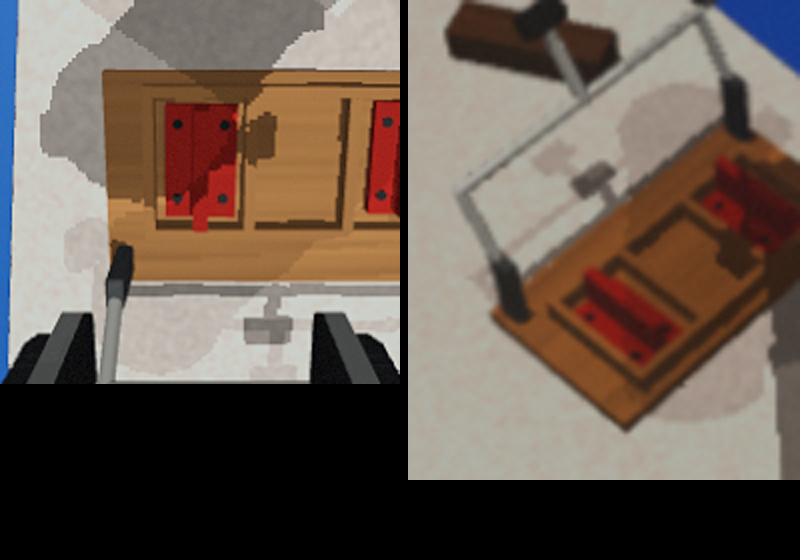

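Both brackets are flat in their bays (bay0 at (200,160) in the left crop, bay2 at (380,155)), and the lever is open. I'll go to the knob, keep wide of it on the way, and pinch it from above.

{"fn": "jog_arm", "kwargs": {
  "translation": [
    [0.9, -0.3, 0.4],
    [1.8, -0.3, 0.8],
    [2.64, -0.3, 1.12],
    [2.64, -0.3, 1.12],
    [2.64, 0.3, 1.12],
    [2.64, 1.0, 1.12],
    [2.64, 1.6, 1.12],
    [2.64, 1.87, 1.12],
    [2.64, 1.87, 1.12],
    [2.64, 1.87, 1.12],
    [2.64, 1.87, 1.12],
    [2.64, 1.87, 1.12],
    [2.64, 1.87, 1.12],
    [2.64, 1.87, 1.12],
    [2.64, 1.87, 1.12]
  ],
  "rot": [
    [0, 0, 0],
    [0, 0, 0],
    [0, 0, 0],
    [0, 0, 0],
    [0, 0, 0],
    [0, 0, 0],
    [0, 0, 0],
    [0, 0, 0],
    [0, 0, 0],
    [0, 0, 0],
    [0, 0, 0],
    [0, 0, 0],
    [0, 0, 0],
    [0, 0, 0],
    [0, 0, 0]
  ],
  "gripper": [0.7, 0.7, 0.7, 0.7, 0.7, 0.7, 0.7, 0.7, 0.7, 0.2, 0.2, 0.2, 0.2, 0.2, 0.2]
}}

```text
clock: 38.95
position: [618.0, 371.4, 138.1]
ee_rot: [-0.707, -0.01, 0.008, 0.707]
contact_force: [2.2, -2.2, 5.3]
gripper_width: 28.5
```

Run:
```python
from h import *
s=st();Rm=R.from_quat(s['ee_rot']).as_matrix();x=np.array([.9997,.026,0])
t0=2.16
print([np.round(Rm.T@(x*-120*(np.cos(t)-np.cos(t0))+np.array([0,0,120*(np.sin(t)-np.sin(t0))]))/50,2).tolist() for t in np.linspace(2.04,0.0,18)])
```

```text
t 38.95 tcp [618.  371.4 138.1] y [ 0.002  0.001 -1.   ] z [-0.026  1.     0.001] F [ 2.2 -2.2  5.3] w 28.5 j [ 0.76  0.61  0.15  0.   -1.11 -2.31]
[[-0.25, -0.15, 0.0], [-0.51, -0.26, 0.0], [-0.79, -0.34, 0.0], [-1.07, -0.39, 0.0], [-1.36, -0.41, -0.0], [-1.65, -0.39, -0.0], [-1.93, -0.33, -0.0], [-2.2, -0.25, -0.0], [-2.46, -0.13, -0.0], [-2.71, 0.02, -0.0], [-2.94, 0.2, -0.0], [-3.14, 0.41, -0.0], [-3.32, 0.63, -0.0], [-3.46, 0.88, -0.0], [-3.58, 1.14, -0.0], [-3.67, 1.42, -0.0], [-3.72, 1.7, -0.0], [-3.74, 1.99, -0.0]]
```

{"fn": "jog_arm", "kwargs": {
  "translation": [
    [-0.25, -0.15, 0.0],
    [-0.51, -0.26, 0.0],
    [-0.79, -0.34, 0.0],
    [-1.07, -0.39, 0.0],
    [-1.36, -0.41, 0],
    [-1.65, -0.39, 0],
    [-1.93, -0.33, 0],
    [-2.2, -0.25, 0],
    [-2.46, -0.13, 0],
    [-2.71, 0.02, 0],
    [-2.94, 0.2, 0],
    [-3.14, 0.41, 0],
    [-3.32, 0.63, 0],
    [-3.46, 0.88, 0],
    [-3.58, 1.14, 0],
    [-3.67, 1.42, 0],
    [-3.72, 1.7, 0],
    [-3.74, 1.95, 0],
    [-3.74, 2.01, 0],
    [-3.74, 2.01, 0]
  ],
  "rot": [
    [0, 0, 0],
    [0, 0, 0],
    [0, 0, 0],
    [0, 0, 0],
    [0, 0, 0],
    [0, 0, 0],
    [0, 0, 0],
    [0, 0, 0],
    [0, 0, 0],
    [0, 0, 0],
    [0, 0, 0],
    [0, 0, 0],
    [0, 0, 0],
    [0, 0, 0],
    [0, 0, 0],
    [0, 0, 0],
    [0, 0, 0],
    [0, 0, 0],
    [0, 0, 0],
    [0, 0, 0]
  ],
  "gripper": [0.2, 0.2, 0.2, 0.2, 0.2, 0.2, 0.2, 0.2, 0.2, 0.2, 0.2, 0.2, 0.2, 0.2, 0.2, 0.2, 0.2, 0.2, 0.2, 0.2]
}}

```text
clock: 40.95
position: [428.6, 367.1, 39.6]
ee_rot: [-0.707, -0.009, 0.01, 0.707]
contact_force: [-10.5, 0.3, 14.3]
gripper_width: 28.6
```

{"fn": "jog_arm", "kwargs": {
  "translation": [
    [-0.03, 0.04, 0],
    [-0.05, 0.08, 0],
    [-0.05, 0.08, 0]
  ],
  "rot": [
    [0, 0, 0],
    [0, 0, 0],
    [0, 0, 0]
  ],
  "gripper": [0.2, 0.2, 0.2]
}}

```text
clock: 41.25
position: [428.4, 367.3, 39.6]
ee_rot: [-0.706, -0.012, 0.008, 0.708]
contact_force: [7.2, -7.1, 15.1]
gripper_width: 28.8
```

Run:
```python
from h import *
s=st();ds=cam('side');dt=cam('top');print(look(ds,'side','lever'),look(dt,'top','lever_knob'))
```

```text
t 41.25 tcp [428.4 367.3  39.6] y [ 0.005  0.002 -1.   ] z [-0.028  1.     0.002] F [ 7.2 -7.1 15.1] w 28.8 j [ 1.    0.49 -0.38  0.   -0.7  -2.54]
[(0.68, array([486., 461.,  59.]))] []
```

{"fn": "jog_arm", "kwargs": {
  "translation": [
    [0, 0, 0],
    [0, 0, 0],
    [0, 0, 0],
    [0, 0, 0],
    [0, -0.5, 0],
    [0, -1.5, 0],
    [0, -2.5, 0],
    [0, -3.5, 0],
    [0, -4, -0.8],
    [0, -4, -1.6],
    [0, -4, -2.4],
    [0, -4, -3.2],
    [0, -4, -4],
    [0, -4, -5],
    [0, -4, -6],
    [0, -4, -6.5],
    [0, -4, -6.5]
  ],
  "rot": [
    [0, 0, 0],
    [0, 0, 0],
    [0, 0, 0],
    [0, 0, 0],
    [0, 0, 0],
    [0, 0, 0],
    [0, 0, 0],
    [0, 0, 0],
    [0, 0, 0],
    [0, 0, 0],
    [0, 0, 0],
    [0, 0, 0],
    [0, 0, 0],
    [0, 0, 0],
    [0, 0, 0],
    [0, 0, 0],
    [0, 0, 0]
  ],
  "gripper": [0.6, 0.6, 0.6, 0.6, 0.6, 0.6, 0.6, 0.6, 0.6, 0.6, 0.6, 0.6, 0.6, 0.6, 0.6, 0.6, 0.6]
}}

```text
clock: 43.15
position: [435.7, 39.5, 238.3]
ee_rot: [-0.706, -0.01, 0.007, 0.708]
contact_force: [0.2, 0.7, -0.6]
gripper_width: 51.4
```

Run:
```python
from h import *
s=st();ds=cam('side');dt=cam('top')
for t in('lever_knob','hook','bracket0','caul','mat'): print(t,look(ds,'side',t),look(dt,'top',t))
o=np.array([487,369.5,0]);bx=np.array([.9997,.026,0]);by=np.array([-.026,.9997,0])
im=ds['frame'][:,:,::-1].copy()
k=4;x0,y0,w,h=125,180,190,150
im=cv2.resize(im[y0:y0+h,x0:x0+w],None,fx=k,fy=k,interpolation=cv2.INTER_CUBIC)
for a,col in((0,(0,255,0)),(.1,(255,0,255))):
    q=(proj(ds,o+bx*(60-120*np.cos(a))+[0,0,56+120*np.sin(a)])[0]+.5-[x0,y0])*k;cv2.circle(im,tuple(int(v) for v in q),3,col,-1)
cv2.imwrite('pics/f.png',im)
```

```text
t 43.15 tcp [435.7  39.5 238.3] y [ 0.004  0.002 -1.   ] z [-0.024  1.     0.002] F [ 0.2  0.7 -0.6] w 51.4 j [ 0.46  0.05 -0.41 -0.   -1.1  -2.01]
lever_knob [(0.63, array([488., 372.,  62.]))] [(0.55, array([487., 366.,  64.])), (0.48, array([502., 365.,   9.])), (0.37, array([612., 140.,  60.]))]
hook [(0.73, array([485., 145.,  58.]))] [(0.83, array([614., 137.,  67.])), (0.34, array([484., 366.,  61.]))]
bracket0 [(0.85, array([482., 315.,  22.])), (0.82, array([474., 437.,  22.]))] [(0.78, array([478., 424.,  18.])), (0.73, array([486., 310.,  18.]))]
caul [(0.85, array([706., 318.,  29.]))] [(0.69, array([713., 313.,  30.]))]
mat [(0.72, array([559., 154.,   2.]))] [(0.6, array([630., 132.,   2.]))]
```

View pics/f.png

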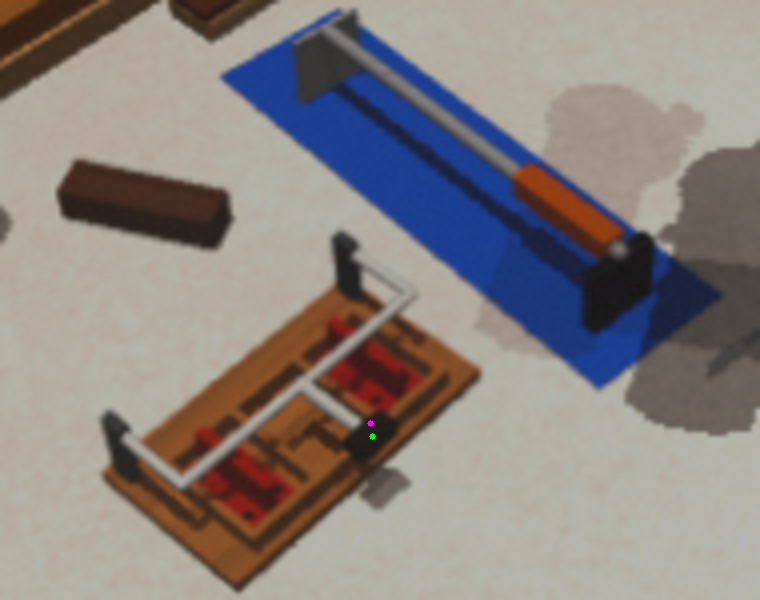

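```bash
python3 -c "
from h import *
st();print(job_done())"
```

```text
t 43.75 tcp [436.6  42.2 238.7] y [ 0.005  0.003 -1.   ] z [-0.029  1.     0.003] F [-0.1 -0.5 -0.4] w 51.6 j [ 0.47  0.05 -0.41 -0.   -1.1  -2.01]
the job is handed in; nothing more can be done
None
```

I completed every step and handed the job in at about 44 s. Only two brackets were present in this run.

- **Lever, first:** I swung it open to about 2.17 rad by pinching the knob.
- **Brackets out:** I drew both brackets about 90 mm clear of the guard's mouth with the hooked rod. The fingers never touched them behind the guard.
- **Hook back:** I stood it upright on its mat.
- **Loading:** I put the brackets into bay0 and bay2 and swung the lever shut against its stop.

**Last checks:**
- In the final side view, the knob is on the predicted 0 rad mark.
- Both brackets are flat inside their bays.
- The hook is upright, with its blade on the mat.
- The caul has not moved, within measuring error.
- The arm touches nothing.

**One disagreement:** the detector put the bay2 bracket 9 to 13 mm toward -x. The wrist picture shows it fully inside the bay, and the walls allow only about 5 mm of play, so I took that as detector bias. An early estimate of the block's y position was about 5 mm off; I corrected it from the wrist camera before placing the brackets.

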